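# Push the slide carriage under the lens and switch on the lamp

## Robot

A 6-joint arm with a two-finger parallel gripper is mounted at the origin on the work surface. World frame = base frame: x ahead of the robot, y to its left, z up, the work surface at z = 0. Lengths are in m, angles in rad, forces in N, time in s.
With the tool pointing down it reaches from about 0.3 to 0.75 m from the base axis. Payload 8.5 kg.
Tool frame: the origin (TCP) lies at the very end of the fingers, on their centre line; the grasp point (between the pads) lies 19 mm behind it; x points along the fingers, y is the direction in which the jaws open and shut, and the axes are right-handed (so a half turn about x gives the same grasp; the last joint's range is limited). The gripper opens to 85 mm and grips with 20 to 120 N. Pads are 22 mm wide; open, the fingers measure 114 mm over their backs; the gripper's body (76 mm by 85 mm) begins 54 mm behind the grasp point. The pads swing forward as they close: fully open they stand 13 mm farther back than shut.
Start: joints at [-1.486, 0.381, 1.297, -0, 1.464, -0.215], TCP at [0.162, -0.525, 0.231] pointing down, gripper open.
Joint ranges: [-3.11, 3.11], [-0.89, 2.33], [0.22, 2.48], [-1.42, 4.56], [0.17, 2.85], [-2.88, 2.88]. Speed limits (rad/s): [2.39, 2.39, 3.14, 3.14, 3.14, 3.14].

## Interface

Orientations are given as a unit quaternion [w, x, y, z].
In Python, from bench import manip gives the robot as it stands.
- The arm moves only by the shell command python3 -m jog 'ROWS' [FORCE]. ROWS is JSON, a list of rows, each a list of 5 numbers: the closure, from -1 (fully open) to 1 (shut), then the shift along the tool's x, y, z normalised to -1 to 1, where 1 is 100 mm, then the turn about the tool's x normalised to -1 to 1, where 1 is 0.5 rad. A call has 1 to 10 rows; each row is the pose to reach, as a shift and turn from the pose commanded when the call began, along the tool's axes at that moment; what a row does not reach only later rows make up. A row lasts 1/12 s, in which the tool goes at most 41.7 mm and 7.16 degrees, less where a joint would pass 70% of its speed; a pose out of reach is approached as far as the arm can. A call with a number of a shift or a turn outside -1 to 1 is refused whole. A call with a gripper value outside its range is refused whole. The fingers move at their own pace and stop on an object; FORCE is the grip in N (left out, the last holds). Time passes only in rows, so rows that repeat a pose let the fingers close. It gives the time, the measured TCP pose, the force and the opening at its end, in the units of the state.
- manip.state(): the state, without advancing time (a new reading comes with each control period).
- manip.snapshot(name): name is "side" or "top" or "wrist"; returns the picture (384x512x3 uint8, blue, green, red); there is no depth.
- manip.camera_params(name): a dict with "fx", "fy", "cx", "cy" (pixels), "rvec" (rotation vector, rad) and "tvec" (3), from world to camera coordinates, as OpenCV has them; the wrist camera has in their place "tool_from_camera" (4x4, takes a point from camera to tool coordinates, whose origin is the TCP and whose axes are the tool frame's). Camera axes: x right, y down, z forward; pixel columns grow to the right and rows downward; lengths in m; the calibration is good to about 2 mm. The wrist camera is an equidistant fisheye: a pixel r from the principal point sees the ray r / f radians off the axis. A picture is of the moment at which its call begins: read the wrist's pose just before it. camera_params takes no time and is no camera call.
- manip.hand_in(): hands the job in, once; it reports no verdict.
Trained networks look in the newest picture that a camera, given by its name, has taken for a name from the list of things; names that differ only in an ending like _2 or _b are one class to them, and where a whole thing is asked for, a point or a joint stands for the part that bears it (a point fixed in the world has none). Each returns a list of dicts, best first, with "confidence" (0 to 1); they miss things now and then, are a little off and sometimes report something else, mostly with a low value. They report only what shows in the picture. A call takes as long as a camera call. They do not tell look-alikes from the thing itself.
- manip.outline_of(camera, query): "mask" (384x512 bool, what is visible of it) and "position" ([column, row] in pixels, amid what is visible of it).
- manip.tip_of(camera, query): "position" ([column, row] in pixels: a listed point, or the origin of a listed thing).
The state is a dict: "t": time; "joints": joint angles; "joint_velocities": joint speeds; "effort": joint torques, N m; "eef_pos": TCP position; "orientation": TCP orientation; "contact_force": force on the tool from outside, world axes, zero at the start; "torque": the same for the moment, N m; "opening": finger opening in m.
Only numpy, scipy, OpenCV 4.12 (cv2) and the standard library are available. Lean on these libraries where they do the work, as an engineer would, in place of code of your own. Each camera call takes 0.05 s, during which the arm holds its last target.

## Task

Bring the glass slide under the lens: with the fingertips, gently push the slide carriage by its upright tab along the rail, without gripping or lifting it, until it drops into the notch of the stop that carries the lens; the other stop has no lens and is not the one wanted. Then press the button on the lamp switch box fully down and let it come up again, leaving the carriage in its notch and the bottles, vial, slide box and dish standing where they are.

Things in the scene. Friction and masses are not known exactly. Their poses are not given: they have to be found in the camera images.
- rail: Low aluminium rail fixed on the bench, lying roughly left-right before the robot, turned up to 20 degrees: 420 mm long (own y), 125 mm wide (own x from -35 to +90 mm, +x away from the robot), 18 mm high; black end bars rise 12 mm more. Origin on the bench surface under the carriage's line of travel, at mid length.
- shuttle (a joint): Carriage's y in the rail's frame, m: limits +-0.155, start about -0.15 to -0.12 (robot's right). Sliding friction 1.5 N. The plunger's ball climbs a stop's ramp (5 mm, 2 to 5 N of push), then drops with a click into the notch and the push falls to nothing; to climb out again takes roughly 9 to 14 N. It can be pushed back from the other side.
- carriage: Black carriage with a glass slide on its plate: plate 70 x 90 x 8 mm (rail's x, y, z), top 36 mm above the bench, axes parallel to the rail's. Origin under the plate's middle, 18 mm above the bench. It only slides along the rail's y; it is sprung down on the rail and should not be lifted.
- plunger: Spring-loaded steel pin at the carriage's rear, 55 mm to +x of the carriage origin at the same y, with a round head 12 mm across and a ball foot. It travels with the carriage. Origin at the ball's foot: 18 mm above the bench on the flat rail or in a notch, up to 23 mm while the ball is on a stop's ramp.
- push_tab (a point): Middle of the carriage's upright push tab on its robot side: 40 mm wide (rail's x), 10 mm thick (rail's y, faces at +-5 mm), from 22 to 75 mm above the bench; this point is 48.5 mm above the bench, 80 mm to -x of the carriage origin, at the same y. A 12 mm wide arm joins it to the plate; bare bench beside it, plate and rail begin 25 mm away.
- lens_stop: The wanted stop: steel double ramp on the rail's rear edge with a post and a lens head (42 mm across, 116 to 146 mm above the bench, axis 26 mm to +x of the origin). Origin on the carriage's line, 18 mm above the bench, at the notch's middle: the carriage is home when its y in the rail's frame equals this one. Ramps reach 32 mm either side; the notch catches within 6 mm. Fixed.
- plain_stop: A like stop without post or lens: steel double ramp with the same notch and a short dark screw; origin and axes as for the lens stop. It is 70 to 160 mm before or beyond the lens stop; if before, the carriage must be pushed through its notch and on. Fixed.
- switch_box: Grey lamp switch box fixed on the bench at the robot's right, 80 x 70 x 35 mm (own x, y, z), with one round white push button on its top. Origin on the bench under its centre.
- lamp_button_top (a point): Middle of the top of the white button (26 mm across in a black collar of 42 mm), 57 mm above the bench when up. It presses straight down.
- lamp_button (a joint): How far the button is pressed: 0 up, 0.006 m fully down; sprung, fully down takes 5 N.
- amber_bottle: Squat amber glass bottle with a blue-green cap, 72 mm across and about 150 mm tall, beyond the rail's left end. Bystander; origin under its foot.
- slide_box: Closed grey plastic slide box, 85 x 175 x 35 mm (own x, y, z), at the robot's left. Bystander; origin under its centre.
- petri_dish: Covered clear petri dish, 94 mm across, 18 mm high, on the bench between robot and rail. Bystander; origin under its centre.
- vial: Small amber vial with a white cap, 26 mm across, about 55 mm tall, between robot and rail. Bystander; origin under its foot.
- stain_bottle: Amber bottle with a black cap, 44 mm across, about 85 mm tall, standing beyond the switch box, to the right of the rail. Bystander; origin under its foot.
Not all that is in view belongs to the job. Leave any green look-alike of the switch_box alone.

How it is judged:
By the outcome, as a careful person would: the job done as asked, in the order asked, and still so for the second after the job is handed in, with the robot touching nothing.
It also fails if it takes over 58 s, if anything falls off the work surface, if the arm or the gripper's body presses on something with over 40 N, if the wrist force passes 120 N, or if a joint passes its speed limit or range.

## Working session

There is one attempt and no reset: what is moved stays moved. The work goes in short steps, Python scripts to look and compute and a shell command to move; the robot and the scene stay as the last step left them, time stands still between calls to the robot, and variables do not carry over. Pictures are saved under pics/ and viewed, and the job is handed in when it is done.

```bash
ls; mkdir -p pics; cat > h.py <<'E'
import numpy as np, cv2, json
from bench import manip
def snap(c,n):
    im=manip.snapshot(c); cv2.imwrite(f'pics/{n}.png',im); return im
def P(c):
    p=manip.camera_params(c)
    K=np.array([[p['fx'],0,p['cx']],[0,p['fy'],p['cy']],[0,0,1.]])
    R=cv2.Rodrigues(np.array(p['rvec'],float))[0]; t=np.array(p['tvec'],float).ravel()
    return K,R,t
def proj(c,X):
    K,R,t=P(c); q=K@(R@np.asarray(X,float)+t); return q[:2]/q[2]
def atz(c,px,z):
    K,R,t=P(c); d=R.T@np.linalg.inv(K)@np.array([px[0],px[1],1.]); o=-R.T@t
    return o+d*(z-o[2])/d[2]
def tri(pa,pb):
    A=[];b=[]
    A=np.zeros((3,3));b=np.zeros(3)
    for c,px in (('side',pa),('top',pb)):
        K,R,t=P(c); d=R.T@np.linalg.inv(K)@np.array([px[0],px[1],1.]); d/=np.linalg.norm(d);o=-R.T@t
        M=np.eye(3)-np.outer(d,d);A+=M;b+=M@o
    return np.linalg.solve(A,b)
E
python3 - <<'E'
from h import *
np.set_printoptions(precision=4,suppress=True)
snap('side','s0');snap('top','t0')
print(manip.state())
for q,z in [('rail',0),('carriage',.018),('push_tab',.0485),('lens_stop',.018),('plain_stop',.018),('switch_box',0),('lamp_button_top',.057),('plunger',.018),('amber_bottle',0),('slide_box',0),('petri_dish',0),('vial',0),('stain_bottle',0)]:
    for c in ('top','side'):
        for d in manip.tip_of(c,q)[:3]:
            print(q,c,np.array(d['position']),round(d['confidence'],2),atz(c,d['position'],z))
E
```

```text
pics
{'t': 0.1, 'joints': array([-1.4863,  0.3812,  1.2982, -0.    ,  1.4636, -0.2153]), 'joint_velocities': array([ 0.0008, -0.0016, -0.0016,  0.0005,  0.0003,  0.0007]), 'effort': array([  0.004 , -44.9215, -23.1656,  -0.0001,   0.0036,   0.    ]), 'eef_pos': array([ 0.1624, -0.5252,  0.2308]), 'orientation': array([ 0.1051,  0.6992,  0.1061, -0.6992]), 'contact_force': array([-0.0553,  0.5389,  0.324 ]), 'torque': array([0.0503, 0.029 , 0.0391]), 'opening': 0.08536836452293829}
rail top [228.2 180.8] 0.95 [0.5578 0.0825 0.    ]
rail side [225.2 226.6] 0.95 [ 0.5627  0.0817 -0.    ]
rail side [315.4 144.8] 0.5 [ 0.4813 -0.3999  0.    ]
rail side [317.1 208.4] 0.41 [ 0.3683 -0.0895  0.    ]
carriage top [269.6 192.7] 0.88 [ 0.5233 -0.0361  0.018 ]
carriage side [257.2 200.4] 0.86 [ 0.5229 -0.0332  0.018 ]
push_tab top [263.3 214.9] 0.92 [ 0.4583 -0.0175  0.0485]
push_tab side [278.3 199.3] 0.89 [ 0.4578 -0.0255  0.0485]
push_tab side [211.6 352.8] 0.4 [0.3917 0.4576 0.0485]
lens_stop top [235.9 180.3] 0.56 [0.5568 0.0599 0.018 ]
lens_stop side [231.4 213.4] 0.78 [0.5621 0.0457 0.018
[... 682 characters left out ...]
lamp_button_top side [280.4 138.6] 0.39 [ 0.5661 -0.3012  0.057 ]
amber_bottle top [113.  161.8] 0.71 [0.6061 0.4134 0.    ]
amber_bottle side [135.4 314.5] 0.79 [0.6063 0.416  0.    ]
slide_box top [107.4 232. ] 0.92 [0.406 0.416 0.   ]
slide_box side [209.7 353.2] 0.91 [0.4135 0.4323 0.    ]
petri_dish top [192.6 250.2] 0.88 [0.359  0.1771 0.    ]
petri_dish side [278.1 273.3] 0.79 [ 0.3726  0.1766 -0.    ]
vial top [290.6 250.3] 0.66 [ 0.3625 -0.0986  0.    ]
vial side [317.6 208.9] 0.53 [ 0.3664 -0.088  -0.    ]
vial side [277.9 202.7] 0.51 [ 0.4757 -0.0682  0.    ]
stain_bottle top [383.3 141.4] 0.73 [ 0.6854 -0.3736  0.    ]
stain_bottle side [255.6 138.3] 0.7 [ 0.6778 -0.3572  0.    ]
```

```bash
python3 - <<'E'
import cv2
for n in ('s0','t0'):
    im=cv2.imread(f'pics/{n}.png')
    cv2.imwrite(f'pics/{n}_l.png',cv2.resize(im,(800,600),interpolation=cv2.INTER_CUBIC))
E
```

```text
(no output)
```

View pics/s0_l.png

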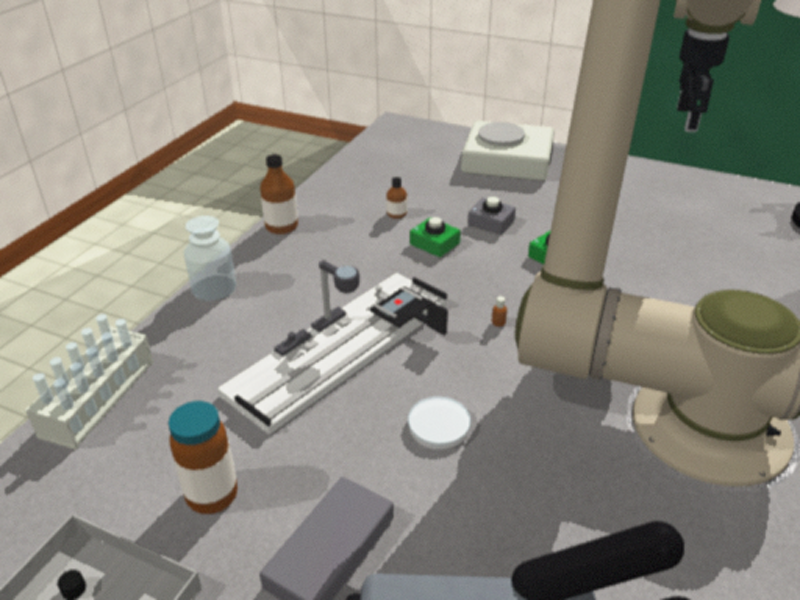

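View pics/t0_l.png

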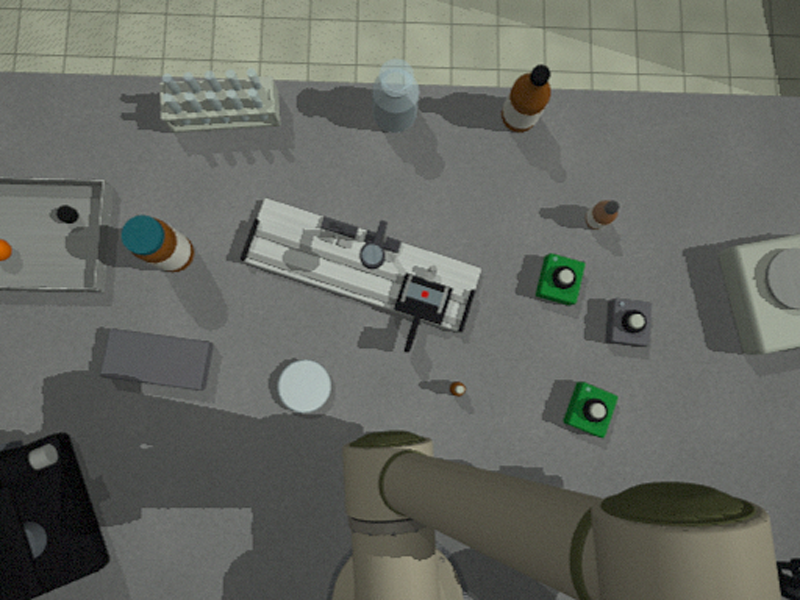

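The side view (800x600) shows the lens stop at about (328,300), the plain stop at (293,342) further left, and the grey switch box at (492,213) between two green ones. Top view: carriage at (423,298), tab at (412,335), lens head at (372,255), box at (630,322). Next I'll refine the rail pose and the lens stop's y.

```bash
python3 - <<'E'
import cv2
im=cv2.imread('pics/t0.png')[120:240,145:325]; cv2.imwrite('pics/t0c.png',cv2.resize(im,None,fx=4.4,fy=4.4,interpolation=cv2.INTER_CUBIC))
im=cv2.imread('pics/s0.png')[150:280,135:295]; cv2.imwrite('pics/s0c.png',cv2.resize(im,None,fx=4.4,fy=4.4,interpolation=cv2.INTER_CUBIC))
E
```

```text
(no output)
```

View pics/t0c.png

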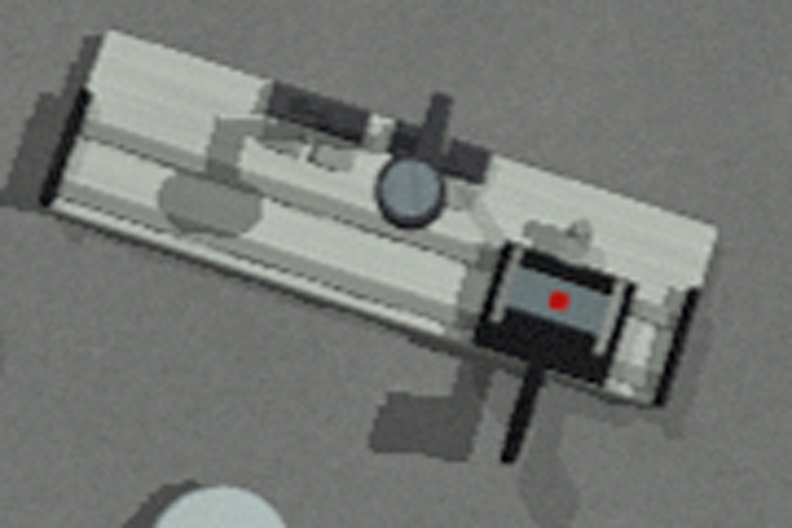

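View pics/s0c.png

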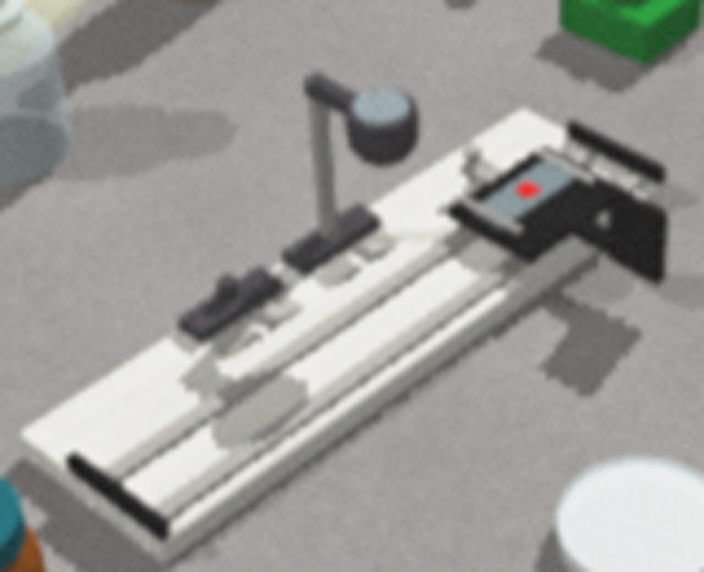

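```bash
cat >> h.py <<'E'
from scipy.optimize import least_squares
def T(p): return np.array([145+(p[0]+.5)/4.4-.5,120+(p[1]+.5)/4.4-.5])
def S(p): return np.array([135+(p[0]+.5)/4.4-.5,150+(p[1]+.5)/4.4-.5])
E
python3 - <<'E'
from h import *
np.set_printoptions(precision=4,suppress=True)
obs=[('top',T((105,32)),(.09,.21,.018)),('top',T((717,230)),(.09,-.21,.018)),
('side',S((22,433)),(.09,.21,.018)),('side',S((527,108)),(.09,-.21,.018)),('side',S((165,542)),(-.035,.21,.018))]
def W(v,l):
    c,s=np.cos(v[2]),np.sin(v[2]); return np.array([v[0]+c*l[0]-s*l[1],v[1]+s*l[0]+c*l[1],l[2]])
f=lambda v:np.concatenate([proj(c,W(v,l))-p for c,p,l in obs])
r=least_squares(f,[.56,.08,-.29]); v=r.x
if abs(v[2])>1: print('??')
print(v,np.degrees(v[2]),r.fun.reshape(-1,2))
def L(X): 
    c,s=np.cos(v[2]),np.sin(v[2]); d=X[:2]-v[:2]; return np.array([c*d[0]+s*d[1],-s*d[0]+c*d[1],X[2]])
for n,a,b in [('lenshead',(383,105),(412,185)),('lensblk',(331,238),(442,148)),('plainblk',(231,305),(317,112)),('lensblkR',(378,217),(490,165)),('slide dot',(528,190),(559,300)),('bolt plunger',(472,160),(580,230))]:
    X=tri(S(a),T(b)); print(n,X,L(X))
for n,z,a in [('lensR',.023,(490,165)),('plainL',.023,(268,95)),('tab top nearend',.075,(508,462)),('lens head146',.146,(412,185)),('dot',.037,(559,300))]:
    print(n,L(atz('top',T(a),z)))
for n,z,a in [('lens head146',.146,(383,105)),('dot',.037,(528,190))]: print('s',n,L(atz('side',S(a),z)))
for q,z in [('push_tab',.0485),('carriage',.018)]:
  for c in('top','side'): print(q,c,L(atz(c,{'push_tabtop':(263.3,214.9),'push_tabside':(278.3,199.3),'carriagetop':(269.6,192.7),'carriageside':(257.2,200.4)}[q+c],z)))
np.save('rail.npy',v)
E
```

```text
[ 0.56    0.0823 -0.2988] -17.122712728992987 [[-0.0203  0.0089]
 [ 0.189   0.4246]
 [-0.4319 -0.1228]
 [-0.2477 -0.4299]
 [ 0.2245  0.2846]]
lenshead [0.5828 0.0513 0.1455] [ 0.0309 -0.0229  0.1455]
lensblk [0.6345 0.0351 0.0195] [ 0.0851 -0.0232  0.0195]
plainblk [0.6565 0.1167 0.0207] [0.082  0.0613 0.0207]
lensblkR [0.6218 0.0028 0.0176] [ 0.0825 -0.0578  0.0176]
slide dot [ 0.5346 -0.0407  0.0354] [ 0.0119 -0.125   0.0354]
bolt plunger [ 0.5798 -0.0536  0.0362] [ 0.0589 -0.1241  0.0362]
lensR [ 0.0842 -0.0558  0.023 ]
plainL [0.0827 0.095  0.023 ]
tab top nearend [-0.0969 -0.1243  0.075 ]
lens head146 [ 0.0319 -0.0221  0.146 ]
dot [ 0.0121 -0.1247  0.037 ]
s lens head146 [ 0.0291 -0.023   0.146 ]
s dot [ 0.0101 -0.1238  0.037 ]
push_tab top [-0.0678 -0.1254  0.0485]
push_tab side [-0.066  -0.1332  0.0485]
carriage top [-0.0002 -0.124   0.018 ]
carriage side [-0.0015 -0.1213  0.018 ]
```

```bash
cat >> h.py <<'E'
from scipy.spatial.transform import Rotation as Ro
v=np.load('rail.npy') if __import__('os').path.exists('rail.npy') else None
def W(l):
    c,s=np.cos(v[2]),np.sin(v[2]); return np.array([v[0]+c*l[0]-s*l[1],v[1]+s*l[0]+c*l[1],l[2]])
def L(X):
    c,s=np.cos(v[2]),np.sin(v[2]); d=X[:2]-v[:2]; return np.array([c*d[0]+s*d[1],-s*d[0]+c*d[1],X[2]])
def RT():
    s=manip.state(); q=s['orientation']; return Ro.from_quat([q[1],q[2],q[3],q[0]]).as_matrix(),np.array(s['eef_pos']),s
def to(X):
    R,p,s=RT(); return R.T@(np.asarray(X)-p)*10
E
python3 - <<'E'
from h import *
np.set_printoptions(precision=4,suppress=True)
R,p,s=RT(); print(R)
yr=np.array([-np.sin(v[2]),np.cos(v[2]),0]) # rail y
print('rail y in tool',R.T@yr,'angle y->raily deg',np.degrees(np.arctan2((R.T@yr)[2],(R.T@yr)[1])))
print('pre',W((-.08,-.175,.2)),to(W((-.08,-.175,.2))))
print(manip.camera_params('wrist'))
E
```

```text
[[-0.      0.2953 -0.9554]
 [-0.     -0.9554 -0.2953]
 [-1.     -0.      0.    ]]
rail y in tool [-0.     -0.8261 -0.5635] angle y->raily deg -145.6989755537417
pre [ 0.432  -0.0613  0.2   ] [ 0.3132 -3.6377 -3.9466]
{'fx': 297.3186396354542, 'fy': 297.3186396354542, 'cx': 253.94075283991592, 'cy': 189.26967665087332, 'tool_from_camera': array([[-0.001 , -0.2836,  0.9589, -0.1417],
       [ 1.    ,  0.0002,  0.0011, -0.0006],
       [-0.0005,  0.9589,  0.2836, -0.0713],
       [ 0.    ,  0.    ,  0.    ,  1.    ]])}
```

```bash
python3 -m jog '[[1,0,-0.9,-0.97,-1],[1,0,-0.9,-0.97,-1],[1,0,-0.9,-0.97,-1],[1,0,-0.9,-0.97,-1],[1,0,-0.9,-0.97,-1]]' 30; python3 - <<'E'
from h import *
np.set_printoptions(precision=4,suppress=True)
R,p,s=RT();yr=np.array([-np.sin(v[2]),np.cos(v[2]),0])
a=R.T@yr; print('turn needed units',np.arctan2(a[1],-a[2])/0.5, a)
print(to(W((-.08,-.175,.2))), L(p))
E
```

```text
t: 1.82
eef_pos: [0.2296, -0.4089, 0.2319]
orientation: [0.278, 0.65, 0.277, -0.65]
contact_force: [1.1, -0.0, 1.3]
opening: 0.0249
turn needed units -0.9298250140420623 [-0.0003 -0.4483 -0.8939]
[ 0.3178 -0.942  -3.9102] [-0.1711 -0.5667  0.2319]
```

```bash
python3 -m jog '[[1,0,-0.24,-0.98,-0.93],[1,0,-0.24,-0.98,-0.93],[1,0,-0.24,-0.98,-0.93],[1,0,-0.24,-0.98,-0.93],[1,0,-0.24,-0.98,-0.93]]'; python3 - <<'E'
from h import *
np.set_printoptions(precision=4,suppress=True)
R,p,s=RT();yr=np.array([-np.sin(v[2]),np.cos(v[2]),0])
a=R.T@yr; print('turn needed units',np.arctan2(a[1],-a[2])/0.5, a)
print(to(W((-.08,-.175,.2))), L(p))
E
```

```text
t: 2.23
eef_pos: [0.2799, -0.3242, 0.2316]
orientation: [-0.418, -0.57, -0.418, 0.57]
contact_force: [0.9, -0.3, -0.3]
opening: 0.0001
turn needed units -0.013528525543799724 [-0.0008 -0.0068 -1.    ]
[ 0.3136  0.66   -2.9649] [-0.148  -0.471   0.2316]
```

```bash
for i in 1 2; do :; done; python3 -m jog '[[1,0,0.33,-0.99,-0.013],[1,0,0.33,-0.99,-0.013],[1,0,0.33,-0.99,-0.013],[1,0,0.33,-0.99,-0.013]]'; python3 -m jog '[[1,0,0.33,-0.99,0],[1,0,0.33,-0.99,0],[1,0,0.33,-0.99,0],[1,0,0.33,-0.99,0]]'; python3 -m jog '[[1,0.3,0,-0.94,0],[1,0.3,0,-0.94,0],[1,0.3,0,-0.94,0],[1,0.3,0,-0.94,0]]'; python3 - <<'E'
from h import *
np.set_printoptions(precision=4,suppress=True)
R,p,s=RT();yr=np.array([-np.sin(v[2]),np.cos(v[2]),0])
a=R.T@yr; print('turn needed units',np.arctan2(a[1],-a[2])/0.5, a)
print(to(W((-.08,-.175,.2))), L(p))
for c in('wrist','top','side'):
    im=snap(c,c[0]+'1')
E
```

```text
t: 2.57
eef_pos: [0.3422, -0.238, 0.2314]
orientation: [0.419, 0.57, 0.419, -0.57]
contact_force: [0.5, -0.8, -0.5]
opening: 0.0001
t: 2.9
eef_pos: [0.4032, -0.1536, 0.2313]
orientation: [0.419, 0.57, 0.419, -0.569]
contact_force: [-0.8, -0.1, -0.4]
opening: 0.0
t: 3.23
eef_pos: [0.4295, -0.064, 0.2002]
orientation: [-0.418, -0.569, -0.42, 0.57]
contact_force: [-0.4, -0.3, -0.3]
opening: 0.0002
turn needed units -0.006080498456761115 [ 0.0003 -0.003  -1.    ]
[ 0.0019  0.016  -0.0329] [-0.0816 -0.1783  0.2002]
```

View pics/w1.png

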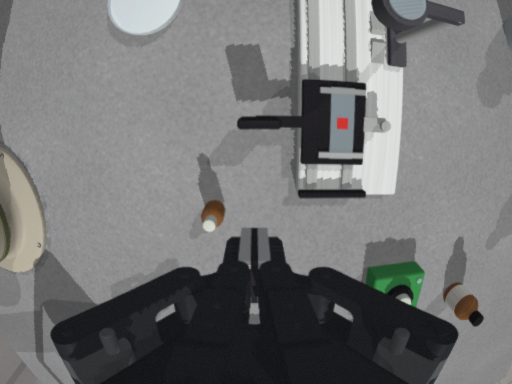

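View pics/s1.png

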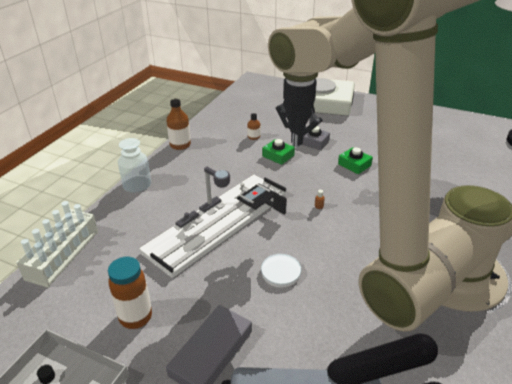

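Wrist view: tab at (260,123), vial at (212,215), and closed fingertips at (255,240), lying on the robot-right side of the tab. I'll lower beside it.

```bash
python3 -m jog '[[1,0.4,0.016,-0.2,-0.006],[1,0.7,0.016,-0.2,-0.006],[1,0.9,0.016,-0.2,-0.006],[1,0.9,0.016,-0.2,-0.006],[1,0.9,0.016,-0.2,-0.006]]'; python3 - <<'E'
from h import *
np.set_printoptions(precision=4,suppress=True)
print(to(W((-.08,-.158,.036))), L(RT()[1]))
snap('wrist','w2');snap('side','s2')
E
```

```text
t: 3.8
eef_pos: [0.4369, -0.0475, 0.1116]
orientation: [-0.42, -0.569, -0.42, 0.569]
contact_force: [-0.6, -0.8, 0.4]
opening: -0.0
[ 0.7557 -0.0056 -0.0232] [-0.0794 -0.1603  0.1116]
```

View pics/w2.png

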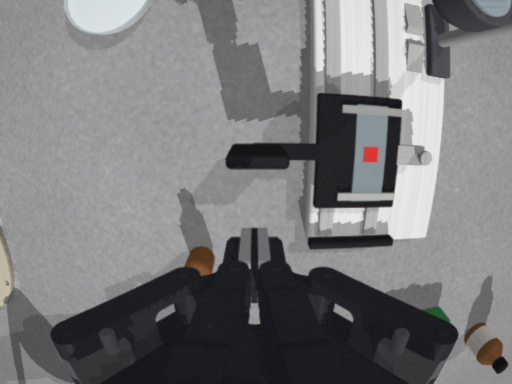

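View pics/s2.png

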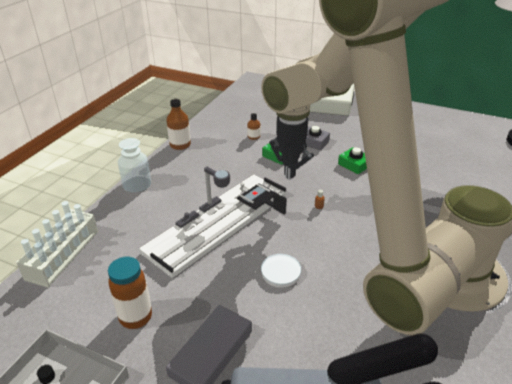

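```bash
cat >> h.py <<'E'
def wray(px,z,R=None,p=None):
    cp=manip.camera_params('wrist'); M=np.array(cp['tool_from_camera'])
    if R is None: R,p,_=RT()
    d=np.array([(px[0]-cp['cx'])/cp['fx'],(px[1]-cp['cy'])/cp['fy']]); th=np.linalg.norm(d)
    r=np.array([*(np.sin(th)*d/max(th,1e-9)),np.cos(th)])
    D=R@M[:3,:3]@r; o=R@M[:3,3]+p
    return o+D*(z-o[2])/D[2]
E
python3 - <<'E'
from h import *
np.set_printoptions(precision=4,suppress=True)
for px,z in [((200,250),0.0),((228,155),.07),((343,155),.037),((258,158),.06),((429,158),.036)]: print(px,L(wray(px,z)),wray(px,z))
E
```

```text
(200, 250) [-0.1318 -0.2252  0.    ] [ 0.3678 -0.094   0.    ]
(228, 155) [-0.0958 -0.12    0.07  ] [ 0.4331 -0.0041  0.07  ]
(343, 155) [-0.0113 -0.125   0.037 ] [ 0.5124 -0.0338  0.037 ]
(258, 158) [-0.0767 -0.1238  0.06  ] [ 0.4502 -0.0134  0.06  ]
(429, 158) [ 0.0686 -0.1251  0.036 ] [ 0.5887 -0.0574  0.036 ]
```

```bash
python3 -m jog '[[1,0.35,-0.005,-0.02,0],[1,0.6,-0.005,-0.02,0],[1,0.75,-0.005,-0.02,0],[1,0.75,-0.005,-0.02,0],[1,0.75,-0.005,-0.02,0]]'; python3 - <<'E'
from h import *
np.set_printoptions(precision=4,suppress=True)
print(L(RT()[1]))
snap('wrist','w3');im=snap('side','s3')
cv2.imwrite('pics/s3c.png',cv2.resize(im[130:290,130:350],None,fx=3.6,fy=3.6,interpolation=cv2.INTER_CUBIC))
E
```

```text
t: 4.32
eef_pos: [0.4376, -0.0446, 0.0373]
orientation: [0.421, 0.569, 0.42, -0.568]
contact_force: [0.3, -0.4, 0.3]
opening: 0.0004
[-0.0796 -0.1573  0.0373]
```

View pics/w3.png

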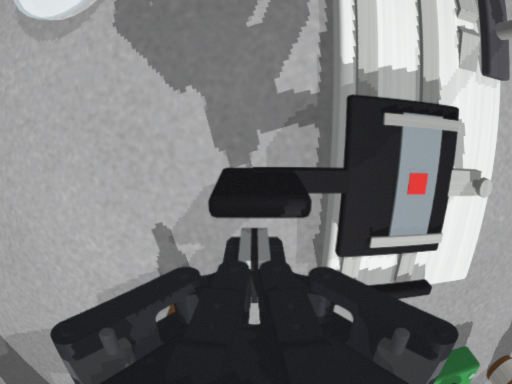

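View pics/s3c.png

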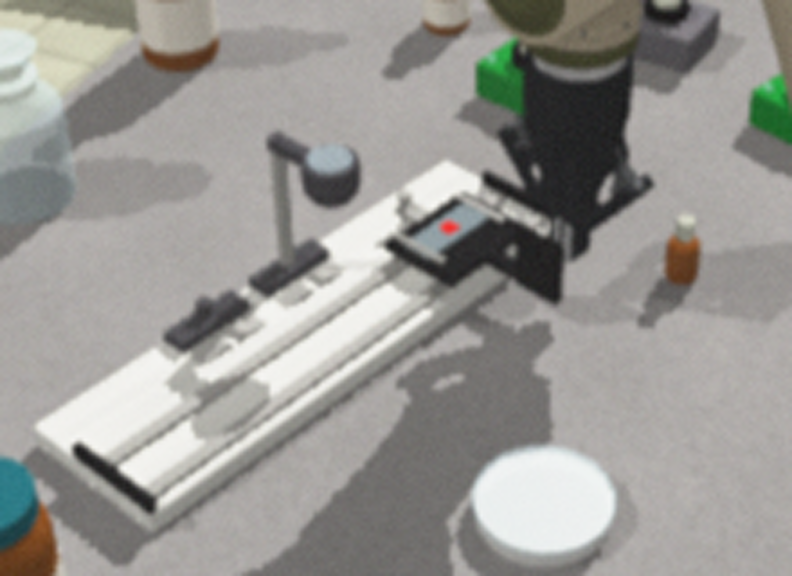

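```bash
python3 -m jog '[[1,0,0,-0.05,0],[1,0,0,-0.1,0],[1,0,0,-0.15,0],[1,0,0,-0.2,0],[1,0,0,-0.25,0],[1,0,0,-0.3,0],[1,0,0,-0.35,0],[1,0,0,-0.4,0],[1,0,0,-0.45,0],[1,0,0,-0.5,0]]'; python3 - <<'E'
from h import *
np.set_printoptions(precision=4,suppress=True)
R,p,s=RT()
print(L(p), 'rail force',L(np.array([*(s['contact_force'][:2]+v[:2]),0])))
px=manip.snapshot('wrist'); cv2.imwrite('pics/w4.png',px)
print(manip.tip_of('wrist','push_tab')[:1])
E
```

```text
t: 5.25
eef_pos: [0.4517, 0.0043, 0.0363]
orientation: [0.421, 0.568, 0.421, -0.568]
contact_force: [-0.6, -2.0, 0.8]
opening: -0.0001
[-0.0805 -0.1065  0.0363] rail force [ 0.0271 -2.043   0.    ]
[{'position': [259.7, 224.2], 'confidence': 0.76}]
```

View pics/w4.png

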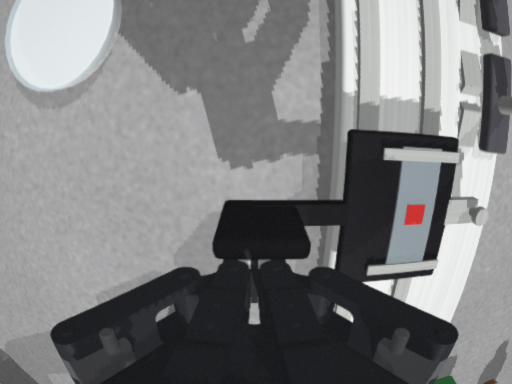

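```bash
python3 - <<'E'
from h import *
np.set_printoptions(precision=4,suppress=True)
_,p,_=RT()
for px,z in [((415,214),.037),((480,215),.036),((495,103),.023)]: print(L(wray(px,z)),L(wray(px,z))[1]-L(p)[1])
E
```

```text
[ 0.0095 -0.0902  0.037 ] 0.01604394498432339
[ 0.0643 -0.093   0.036 ] 0.013218767223872066
[ 0.0768 -0.0202  0.023 ] 0.08598949450033443
```

```bash
cat > rd.py <<'E'
from h import *
np.set_printoptions(precision=4,suppress=True)
R,p,s=RT(); f=s['contact_force']
print(L(p),'carr est',L(p)[1]+.016,'F rail',L(np.array([*(f[:2]+v[:2]),0]))[:2],f[2])
E
python3 -m jog '[[1,0,0,-0.05,0],[1,0,0,-0.1,0],[1,0,0,-0.15,0],[1,0,0,-0.2,0],[1,0,0,-0.24,0],[1,0,0,-0.28,0],[1,0,0,-0.32,0],[1,0,0,-0.36,0],[1,0,0,-0.4,0],[1,0,0,-0.43,0]]'; python3 rd.py
python3 -m jog '[[1,0,0,-0.02,0],[1,0,0,-0.04,0]]'; python3 rd.py
python3 -m jog '[[1,0,0,-0.02,0],[1,0,0,-0.04,0]]'; python3 rd.py
```

```text
t: 6.18
eef_pos: [0.4641, 0.0454, 0.0363]
orientation: [-0.421, -0.568, -0.421, 0.568]
contact_force: [-1.0, -2.5, -0.2]
opening: -0.0
[-0.0807 -0.0635  0.0363] carr est -0.04750646062874318 F rail [-0.2517 -2.6422] -0.23510051155974665
t: 6.35
eef_pos: [0.4652, 0.049, 0.0363]
orientation: [-0.421, -0.568, -0.421, 0.568]
contact_force: [-0.7, -1.1, -0.8]
opening: -0.0001
[-0.0808 -0.0597  0.0363] carr est -0.04374665240431503 F rail [-0.2877 -1.2779] -0.836020098028713
t: 6.52
eef_pos: [0.4664, 0.0528, 0.0363]
orientation: [-0.421, -0.568, -0.421, 0.568]
contact_force: [-1.3, -1.9, -0.7]
opening: 0.0
[-0.0807 -0.0558  0.0363] carr est -0.03983342447552443 F rail [-0.6672 -2.2218] -0.7117773848440552
```

```bash

python3 -m jog '[[1,0,0,-0.02,0],[1,0,0,-0.04,0]]'; python3 rd.py
python3 -m jog '[[1,0,0,-0.02,0],[1,0,0,-0.03,0]]'; python3 rd.py
python3 - <<'E'
from h import *
snap('wrist','w5'); im=snap('side','s5')
cv2.imwrite('pics/s5c.png',cv2.resize(im[150:250,150:300],None,fx=5,fy=5,interpolation=cv2.INTER_CUBIC))
E
```

```text
t: 6.68
eef_pos: [0.4676, 0.0566, 0.0363]
orientation: [-0.421, -0.568, -0.421, 0.568]
contact_force: [-0.7, -1.6, -0.0]
opening: 0.0001
[-0.0807 -0.0518  0.0363] carr est -0.03584689736396422 F rail [-0.1793 -1.7548] -0.03792621802555607
t: 6.85
eef_pos: [0.4685, 0.0596, 0.0363]
orientation: [0.421, 0.568, 0.421, -0.568]
contact_force: [-0.9, -1.3, -1.0]
opening: 0.0001
[-0.0807 -0.0487  0.0363] carr est -0.032698558212259254 F rail [-0.5209 -1.5284] -0.963071032642729
```

View pics/s5c.png

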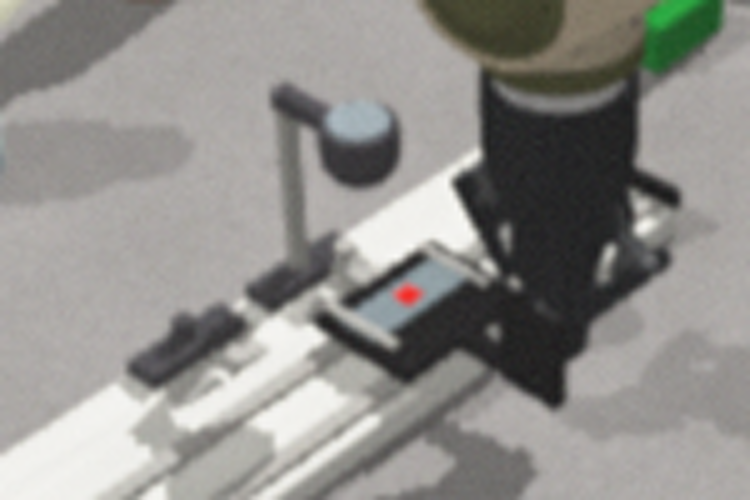

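View pics/w5.png

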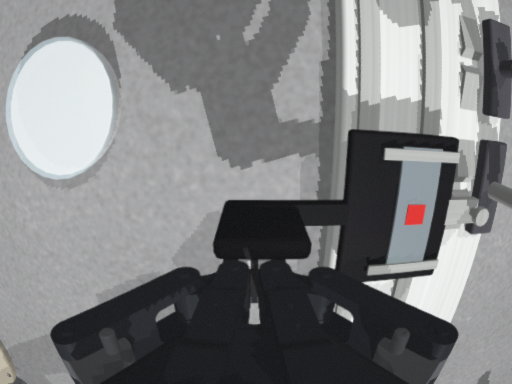

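```bash
python3 - <<'E'
from h import *
np.set_printoptions(precision=4,suppress=True)
_,p,_=RT()
for n,px,z in [('dot',(415,214),.037),('plung',(481,216),.036),('lensblk end-',(478,232),.023),('lensblk end+',(492,141),.023),('pl-',(497,117),.023),('pl+',(496,21),.023)]: print(n,L(wray(px,z)))
E
python3 -m jog '[[1,0,0,-0.02,0],[1,0,0,-0.03,0]]'; python3 rd.py
python3 -m jog '[[1,0,0,-0.02,0],[1,0,0,-0.03,0]]'; python3 rd.py
```

```text
dot [ 0.0098 -0.0328  0.037 ]
plung [ 0.066  -0.0364  0.036 ]
lensblk end- [ 0.0805 -0.0543  0.023 ]
lensblk end+ [0.0774 0.0115 0.023 ]
pl- [0.0803 0.0281 0.023 ]
pl+ [0.0795 0.0949 0.023 ]
t: 7.12
eef_pos: [0.4695, 0.0623, 0.0364]
orientation: [0.421, 0.568, 0.421, -0.568]
contact_force: [-0.3, -1.4, -0.1]
opening: -0.0001
[-0.0806 -0.0459  0.0364] carr est -0.029854175109602615 F rail [ 0.1448 -1.4022] -0.08531108283051142
t: 7.28
eef_pos: [0.4704, 0.0652, 0.0364]
orientation: [0.421, 0.568, 0.421, -0.568]
contact_force: [0.4, -2.2, 0.1]
opening: 0.0001
[-0.0806 -0.0428  0.0364] carr est -0.026776756628757573 F rail [ 1.0405 -1.9784] 0.09745575976070527
```

```bash

python3 -m jog '[[1,0,0,-0.015,0],[1,0,0,-0.02,0]]'; python3 rd.py
python3 - <<'E'
from h import *
im=snap('wrist','w6'); c1=cv2.resize(im[120:300,380:512],None,fx=3,fy=3,interpolation=cv2.INTER_CUBIC)
im=snap('side','s6')
c2=cv2.resize(im[170:235,170:260],None,fx=5,fy=5,interpolation=cv2.INTER_CUBIC)
cv2.imwrite('pics/c6a.png',c1);cv2.imwrite('pics/c6b.png',c2)
E
```

```text
t: 7.45
eef_pos: [0.4709, 0.0671, 0.0364]
orientation: [0.421, 0.568, 0.421, -0.568]
contact_force: [-1.3, -0.7, 0.6]
opening: 0.0001
[-0.0806 -0.0408  0.0364] carr est -0.024752020383196766 F rail [-1.0237 -1.0598] 0.6070050585244385
```

View pics/c6a.png

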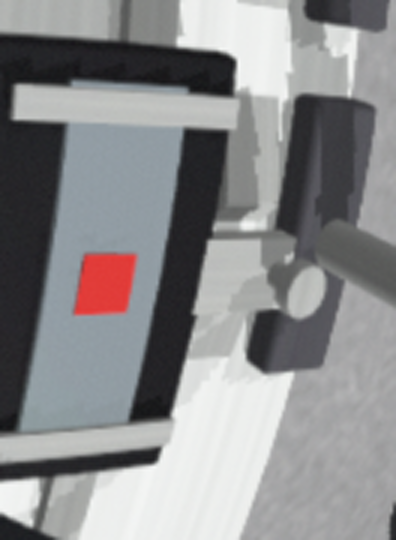

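View pics/c6b.png

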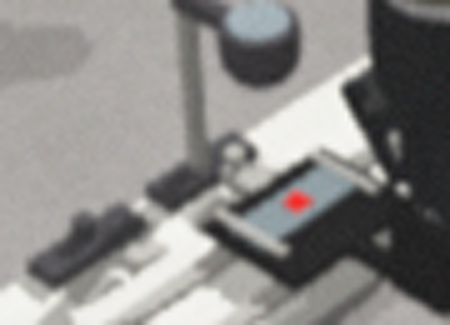

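```bash
cat > dot.py <<'E'
from h import *
import sys
np.set_printoptions(precision=4,suppress=True)
R,p,s=RT(); f=s['contact_force']
def cen(im):
    b,g,r=[im[...,i].astype(int) for i in range(3)]
    m=((r>110)&(r-g>60)&(r-b>60)).astype(np.uint8)
    n,l,st,c=cv2.connectedComponentsWithStats(m); 
    return c[1+np.argmax(st[1:,4])] if n>1 else None
iw=snap('wrist','w'+sys.argv[1]); is_=snap('side','s'+sys.argv[1]); it=snap('top','t'+sys.argv[1])
cw,cs,ct=cen(iw),cen(is_),cen(it)
print('tcp',L(p),'F',L(np.array([*(f[:2]+v[:2]),0]))[:2],f[2])
print('dot w',cw,L(wray(cw,.037))[1])
print('dot s',cs,L(atz('side',cs,.037))[1])
if ct is not None: print('dot t',ct,L(atz('top',ct,.037))[1])
E
python3 dot.py 7
python3 -m jog '[[1,0,0,-0.01,0],[1,0,0,-0.015,0]]'; python3 dot.py 8
python3 -m jog '[[1,0,0,-0.01,0],[1,0,0,-0.015,0]]'; python3 dot.py 9
```

```text
tcp [-0.0806 -0.0408  0.0364] F [ 1.0598 -0.7684] 0.3120342274063131
dot w [414.8123 214.1008] -0.025023279183323956
dot s [228.8235 209.8235] -0.024545335849174857
dot t [  2.4507 159.662 ] 0.600450971307763
t: 7.87
eef_pos: [0.4712, 0.0684, 0.0363]
orientation: [-0.421, -0.568, -0.421, 0.568]
contact_force: [-1.2, -1.1, -0.3]
opening: -0.0
tcp [-0.0808 -0.0395  0.0363] F [-0.7904 -1.4056] -0.3458787339840792
dot w [414.9119 214.4517] -0.023779006198324407
dot s [228.5 210. ] -0.023463940974662204
dot t [  2.4507 159.662 ] 0.600450971307763
t: 8.18
eef_pos: [0.4717, 0.0698, 0.0363]
orientation: [-0.421, -0.568, -0.421, 0.568]
contact_force: [0.2, -1.5, 0.1]
opening: 0.0001
tcp [-0.0807 -0.038   0.0363] F [ 0.5858 -1.3491] 0.11337341109130628
dot w [414.875  214.4091] -0.02222483430599246
dot s [228.1176 210.4118] -0.0215915492812292
dot t [  2.4286 159.7286] 0.6004344704273173
```

```bash
python3 - <<'E'
from h import *
np.set_printoptions(precision=4,suppress=True)
for n,a in [('lens ramp+',(340,272)),('lens ramp-',(375,248)),('plain+',(240,345)),('plain-',(280,305)),('blkL',(331,238))]: print(n,L(atz('side',S(a),.02)))
for n,a in [('plain+',(285,148)),('plain-',(333,153))]: print('t',n,L(atz('top',T(a),.02)))
w=cv2.imread('pics/w9.png');s=cv2.imread('pics/s9.png');t=cv2.imread('pics/t9.png')
cv2.imwrite('pics/c9a.png',cv2.resize(w[0:240,400:512],None,fx=2.5,fy=2.5,interpolation=cv2.INTER_CUBIC))
cv2.imwrite('pics/c9b.png',cv2.resize(s[180:240,165:265],None,fx=7,fy=7,interpolation=cv2.INTER_CUBIC))
cv2.imwrite('pics/c9t.png',cv2.resize(t[120:240,145:325],None,fx=4.4,fy=4.4,interpolation=cv2.INTER_CUBIC))
E
```

```text
lens ramp+ [ 0.0557 -0.004   0.02  ]
lens ramp- [ 0.0563 -0.0344  0.02  ]
plain+ [0.0513 0.0808 0.02  ]
plain- [0.0603 0.0411 0.02  ]
blkL [ 0.0837 -0.0232  0.02  ]
t plain+ [0.0536 0.0737 0.02  ]
t plain- [0.0602 0.0433 0.02  ]
```

View pics/c9a.png

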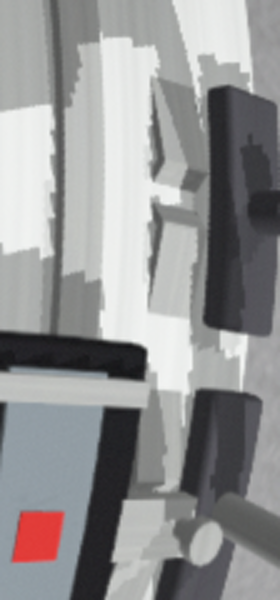

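View pics/c9b.png

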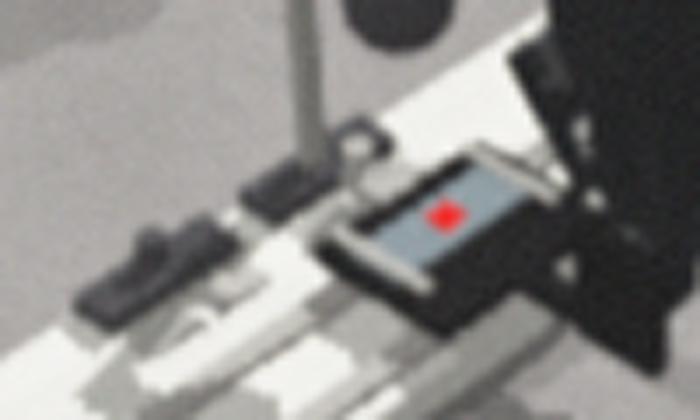

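View pics/c9t.png

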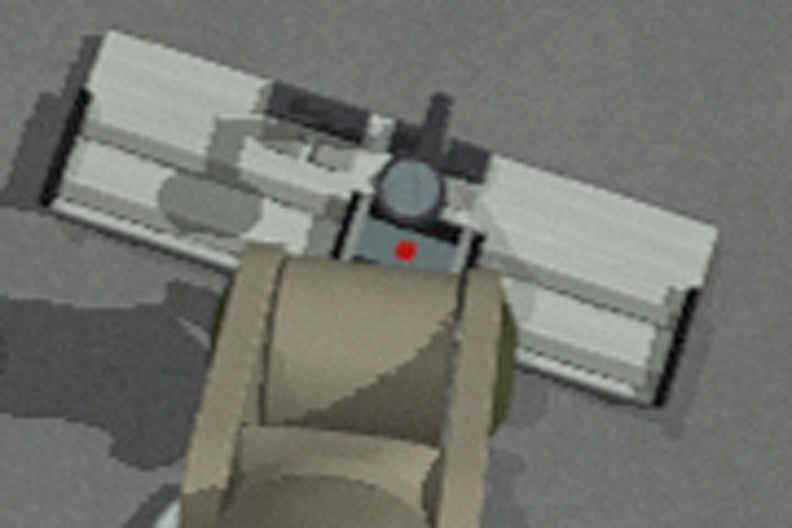

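```bash
python3 - <<'E'
from h import *
np.set_printoptions(precision=4,suppress=True)
c=lambda a:((a[0]+.5)/2.5-.5+400,(a[1]+.5)/2.5-.5)
for n,a,z in [('plain+ high edge',(200,172),.023),('plain+ high edge L',(162,178),.023),('plain- high edge R',(197,212),.023),('plain- high L',(155,205),.023),('plain+ far',(160,78),.018),('plain- far',(150,315),.018),('lens+ far',(170,392),.018),('lens+ hi',(165,487),.023),('lens+ hiL',(135,487),.023),('plunger',(203,540),.036),('post base',(225,510),.03)]: print(n,L(wray(c(a),z)))
ct=T((405,250)); print('top dot',L(atz('top',ct,.037)))
E
```

```text
plain+ high edge [0.0609 0.0683 0.023 ]
plain+ high edge L [0.0472 0.0643 0.023 ]
plain- high edge R [0.06   0.0577 0.023 ]
plain- high L [0.0449 0.057  0.023 ]
plain+ far [0.0515 0.0922 0.018 ]
plain- far [0.0492 0.0293 0.018 ]
lens+ far [0.0596 0.0097 0.018 ]
lens+ hi [ 0.0589 -0.015   0.023 ]
lens+ hiL [ 0.0478 -0.0149  0.023 ]
plunger [ 0.0656 -0.0254  0.036 ]
post base [ 0.0783 -0.0195  0.03  ]
top dot [ 0.0119 -0.0223  0.037 ]
```

```bash
python3 - <<'E'
import cv2,numpy as np
o=[cv2.resize(cv2.imread(f'pics/w{i}.png')[185:245,430:512],None,fx=4,fy=4,interpolation=cv2.INTER_CUBIC) for i in (4,5,6,9)]
cv2.imwrite('pics/cmp.png',np.vstack([np.hstack(o[:2]),np.hstack(o[2:])]))
E
```

View pics/cmp.png

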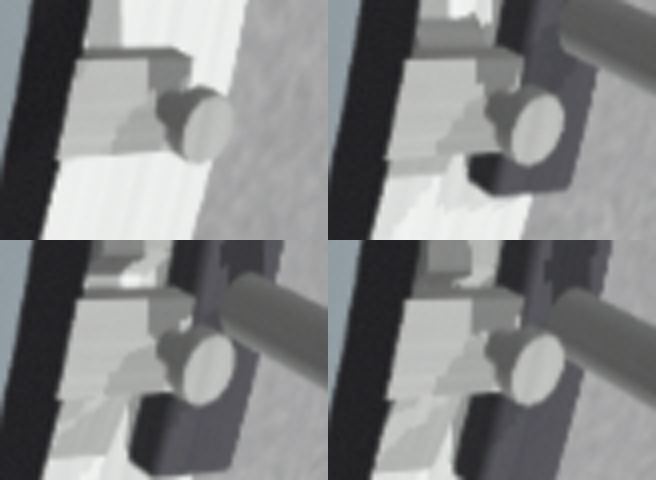

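```bash
cat >> h.py <<'E'
def wproj(X):
    cp=manip.camera_params('wrist'); M=np.array(cp['tool_from_camera']); R,p,_=RT()
    c=np.linalg.inv(M)@np.r_[R.T@(np.asarray(X)-p),1]
    th=np.arctan2(np.hypot(c[0],c[1]),c[2]); d=c[:2]/np.hypot(c[0],c[1])
    return np.array([cp['cx'],cp['cy']])+cp['fx']*th*d
E
python3 - <<'E'
from h import *
for z in (.036,.04,.045,.05,.055): print(z,wproj(W((.055,-.022,z))))
# side view head, stages
E
python3 - <<'E'
import cv2,numpy as np
o=[cv2.resize(cv2.imread(f'pics/s{i}.png')[185:225,200:245],None,fx=8,fy=8,interpolation=cv2.INTER_CUBIC) for i in (5,9)]
cv2.imwrite('pics/cmp2.png',np.hstack(o))
E
```

```text
0.036 [470.96765906 211.30947189]
0.04 [474.66083041 213.52101444]
0.045 [479.4104454  216.38782027]
0.05 [484.31141655 219.37312897]
0.055 [489.36715917 222.48214016]
```

View pics/cmp2.png

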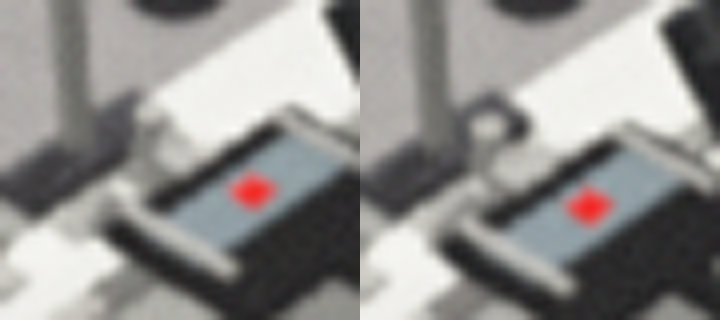

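```bash
python3 - <<'E'
import cv2,numpy as np
o=[]
for n,(cx,cy) in {'s0':(254.6,192.8),'s5':(231,208.5),'s6':(229,209.8),'s9':(228.1,210.4)}.items():
    im=cv2.imread(f'pics/{n}.png').astype(np.uint8)
    M=np.array([[9,0,200-9*cx],[0,9,200-9*cy]],float)
    o.append(cv2.warpAffine(im,M,(390,290),flags=cv2.INTER_CUBIC))
cv2.imwrite('pics/cmp3.png',np.vstack([np.hstack(o[:2]),np.hstack(o[2:])]))
E
```

```text
(no output)
```

View pics/cmp3.png

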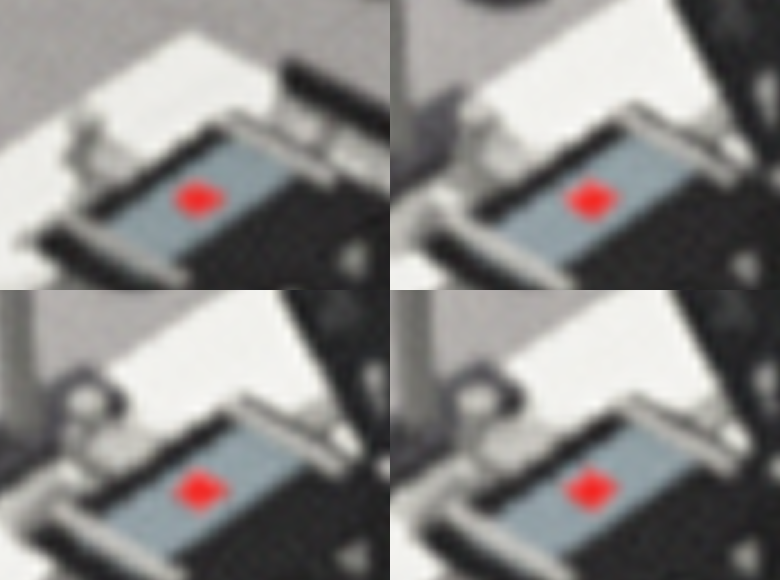

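```bash

python3 -m jog '[[1,0,0,-0.01,0],[1,0,0,-0.01,0]]'; python3 dot.py 10
python3 -m jog '[[1,0,0,-0.01,0],[1,0,0,-0.01,0]]'; python3 dot.py 11
```

```text
t: 8.5
eef_pos: [0.472, 0.0709, 0.0363]
orientation: [0.421, 0.568, 0.421, -0.568]
contact_force: [-0.3, -1.4, -0.6]
opening: -0.0002
tcp [-0.0807 -0.0369  0.0363] F [ 0.0677 -1.3931] -0.5681919328723285
dot w [414.8722 214.4261] -0.021233152517585587
dot s [228.  210.5] -0.021128811492610904
dot t [  2.4286 159.7286] 0.6004344704273173
t: 8.82
eef_pos: [0.4723, 0.0718, 0.0363]
orientation: [0.421, 0.568, 0.421, -0.568]
contact_force: [0.2, -1.3, 0.2]
opening: 0.0
tcp [-0.0807 -0.0359  0.0363] F [ 0.5661 -1.1443] 0.1955068008473756
dot w [414.8867 214.4533] -0.02026816287667455
dot s [227.6471 210.7059] -0.01991375312827048
dot t [  2.4286 159.7286] 0.6004344704273173
```

```bash

python3 -m jog '[[1,0,0,-0.01,0],[1,0,0,-0.01,0]]'; python3 dot.py 12
python3 -m jog '[[1,0,0,-0.01,0],[1,0,0,-0.01,0]]'; python3 dot.py 13
python3 - <<'E'
import cv2,numpy as np
o=[cv2.resize(cv2.imread(f'pics/w{i}.png')[165:245,430:512],None,fx=4,fy=4,interpolation=cv2.INTER_CUBIC) for i in (9,13)]
cv2.imwrite('pics/cmp4.png',np.hstack(o))
E
```

```text
t: 9.13
eef_pos: [0.4726, 0.0728, 0.0363]
orientation: [0.421, 0.568, 0.421, -0.568]
contact_force: [-0.3, -1.5, -0.7]
opening: 0.0002
tcp [-0.0807 -0.0349  0.0363] F [ 0.163 -1.558] -0.7066573669910629
dot w [414.8722 214.4261] -0.019259012407920946
dot s [227.3529 210.7059] -0.019403214984612022
dot t [  2.4286 159.7286] 0.6004344704273173
t: 9.45
eef_pos: [0.4729, 0.0737, 0.0363]
orientation: [-0.421, -0.568, -0.421, 0.568]
contact_force: [0.3, -0.8, 0.0]
opening: -0.0001
tcp [-0.0807 -0.0339  0.0363] F [ 0.5148 -0.6553] 0.02633827947692028
dot w [414.9119 214.4517] -0.0182897659894644
dot s [227.1765 211.1176] -0.017895432014169203
dot t [  2.4648 159.7887] 0.600277009839326
```

View pics/cmp4.png

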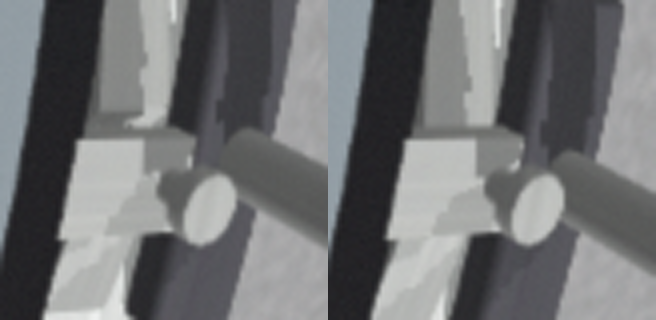

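```bash
python3 - <<'E'
import cv2,numpy as np
cv2.imwrite('pics/c13.png',cv2.resize(cv2.imread('pics/w13.png')[80:280,400:512],None,fx=4,fy=4,interpolation=cv2.INTER_CUBIC)[:800])
E
```

```text
(no output)
```

View pics/c13.png

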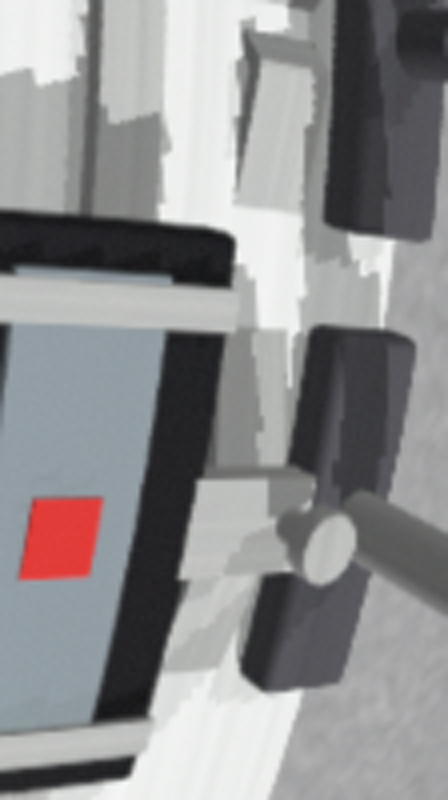

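```bash
python3 - <<'E'
from h import *
np.set_printoptions(precision=4,suppress=True)
c=lambda a:((a[0]+.5)/4-.5+400,(a[1]+.5)/4-.5+80)
for n,a,z in [('near wedge low',(165,668),.018),('near wedge low R',(215,672),.018),('far wedge end L',(240,328),.018),('far wedge end R',(285,330),.018),('blk-',(255,690),.023),('blk+',(360,326),.023),('plunger',(330,546),.0465),('plain- lowL',(238,205),.018),('plain- lowR',(300,210),.018),('plain- hi',(250,30),.023),('plain- hiR',(318,55),.023),('post',(375,510),.035)]: print(n,L(wray(c(a),z)))
R,p,s=RT(); print(s['t'])
for n,l in [('foot',(.055,-.018,.018)),('foot at home',(.055,-.0213,.018))]: 
  q=wproj(W(l)); print(n,(q-[400,80])*4)
E
```

```text
near wedge low [ 0.0507 -0.0512  0.018 ]
near wedge low R [ 0.0633 -0.0531  0.018 ]
far wedge end L [0.0527 0.0099 0.018 ]
far wedge end R [0.0634 0.0101 0.018 ]
blk- [ 0.0704 -0.0549  0.023 ]
blk+ [0.0774 0.0125 0.023 ]
plunger [ 0.0559 -0.0173  0.0465]
plain- lowL [0.0491 0.0299 0.018 ]
plain- lowR [0.0636 0.0304 0.018 ]
plain- hi [0.0454 0.0577 0.023 ]
plain- hiR [0.0608 0.056  0.023 ]
post [ 0.0776 -0.0162  0.035 ]
9.6
foot [221.8275 488.5315]
foot at home [218.2011 506.8871]
```

```bash

python3 -m jog '[[1,0,0,0.03,0],[1,0,0,0.06,0],[1,0,0,0.06,0],[1,0,0,0.06,0]]'; python3 dot.py 14
```

```text
t: 9.93
eef_pos: [0.471, 0.0677, 0.0363]
orientation: [-0.42, -0.568, -0.421, 0.568]
contact_force: [0.3, 1.1, -0.7]
opening: -0.0001
tcp [-0.0807 -0.0402  0.0363] F [-0.0791  1.1272] -0.6530545894166983
dot w [416.6423 203.8076] -0.017935518611408116
dot s [227.1765 211.1176] -0.017895432014169203
dot t [  2.4286 159.7286] 0.6004344704273173
```

```bash
python3 - <<'E'
from h import *
np.set_printoptions(precision=4,suppress=True)
for i in range(3):
    s=manip.state();print(s['contact_force']); manip.snapshot('wrist')
for z in (.0415,.0465,.0515): print(z,wproj(W((.055,-.0179,z))))
w=cv2.imread('pics/w14.png');cv2.imwrite('pics/c14.png',cv2.resize(w[140:260,410:512],None,fx=6,fy=6,interpolation=cv2.INTER_CUBIC)[:720])
s=cv2.imread('pics/s14.png');cv2.imwrite('pics/c14s.png',cv2.resize(s[180:230,190:260],None,fx=10,fy=10,interpolation=cv2.INTER_CUBIC))
E
```

```text
[ 0.6398 -0.7422 -0.0345]
[ 0.8737 -0.1548  0.2441]
[-0.8028  0.2132 -0.2757]
0.0415 [478.1129 205.0131]
0.0465 [483.0211 207.7405]
0.0515 [488.089  210.5845]
```

View pics/c14.png

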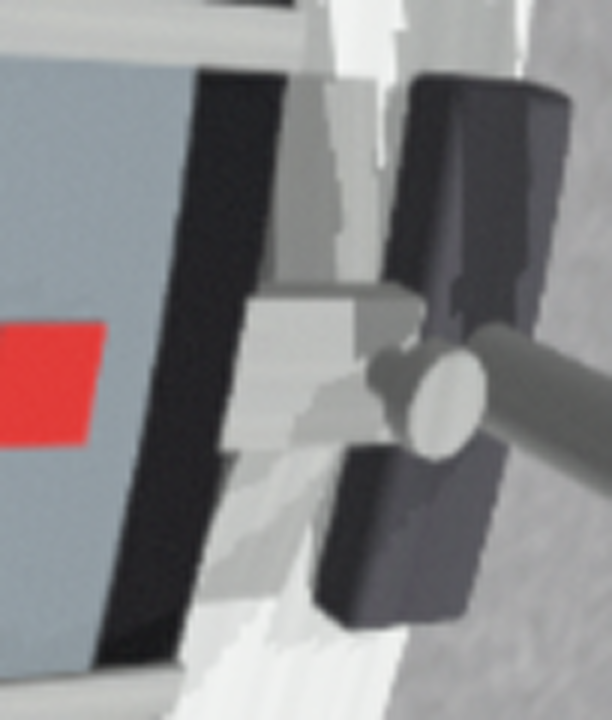

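View pics/c14s.png

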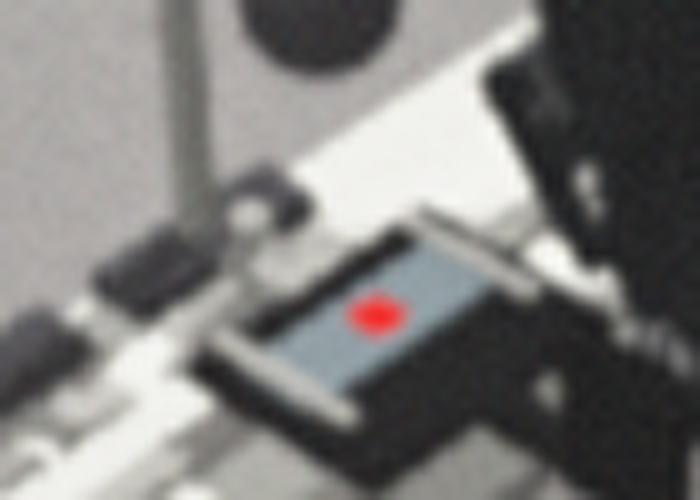

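```bash
python3 - <<'E'
from h import *
np.set_printoptions(precision=4,suppress=True)
for z in (.045,.05,.055): print(z,'side',L(atz('side',(215,201.3),z)),'wrist',L(wray((484.6,206.6),z)))
# same for start: s0c head (480,150)
for z in (.045,.05,.055): print(z,'s0',L(atz('side',(254.6+(86-200)/9,192.8+(118-200)/9),z)), 'dots0',L(atz('side',(254.6,192.8),.037)))
print('w4-type') 
# post base
print(L(atz('side',(209.5,204.5),.03)))
E
```

```text
0.045 side [ 0.057  -0.0189  0.045 ] wrist [ 0.0578 -0.0178  0.045 ]
0.05 side [ 0.0523 -0.0146  0.05  ] wrist [ 0.0526 -0.0159  0.05  ]
0.055 side [ 0.0475 -0.0104  0.055 ] wrist [ 0.0473 -0.014   0.055 ]
0.045 s0 [ 0.0574 -0.1236  0.045 ] dots0 [ 0.0102 -0.1237  0.037 ]
0.05 s0 [ 0.0527 -0.1188  0.05  ] dots0 [ 0.0102 -0.1237  0.037 ]
0.055 s0 [ 0.0479 -0.1139  0.055 ] dots0 [ 0.0102 -0.1237  0.037 ]
w4-type
[ 0.0724 -0.0121  0.03  ]
```

```bash
cat > f.py <<'E'
from h import *
np.set_printoptions(precision=3,suppress=True)
F=[]
for i in range(3):
    R,p,s=RT(); f=s['contact_force']; F.append(L(np.array([*(f[:2]+v[:2]),0]))[:2]); 
    im=manip.snapshot('wrist')
print('tcp y',L(p)[1],'F',np.mean(F,0)[1],np.array(F)[:,1])
E
python3 f.py
python3 -m jog '[[1,0,0,-0.05,0],[1,0,0,-0.07,0],[1,0,0,-0.07,0]]' >/dev/null; python3 f.py
python3 -m jog '[[1,0,0,-0.01,0],[1,0,0,-0.01,0]]'  >/dev/null; python3 f.py
python3 -m jog '[[1,0,0,-0.01,0],[1,0,0,-0.01,0]]'  >/dev/null; python3 f.py
```

```text
tcp y -0.03992324770987767 F -0.3187501673096369 [-0.262 -0.441 -0.253]
tcp y -0.032779653851959065 F 0.028299945572758337 [ 0.079 -0.156  0.162]
tcp y -0.03199232615042583 F -0.5266004897658357 [-1.227 -0.041 -0.312]
tcp y -0.030979611226457614 F -1.1190261126764156 [-1.417 -0.584 -1.356]
```

```bash
python3 dot.py 15; python3 - <<'E'
from h import *
w=cv2.imread('pics/w15.png');cv2.imwrite('pics/c15.png',cv2.resize(w[90:270,200:512],None,fx=2.5,fy=2.5,interpolation=cv2.INTER_CUBIC))
E
```

```text
tcp [-0.0808 -0.031   0.0363] F [-0.9181 -0.6551] -0.29478233240885177
dot w [414.9544 214.3875] -0.01529060476189591
dot s [226.4211 211.5789] -0.01524399813775799
dot t [  2.4507 159.662 ] 0.600450971307763
```

View pics/c15.png

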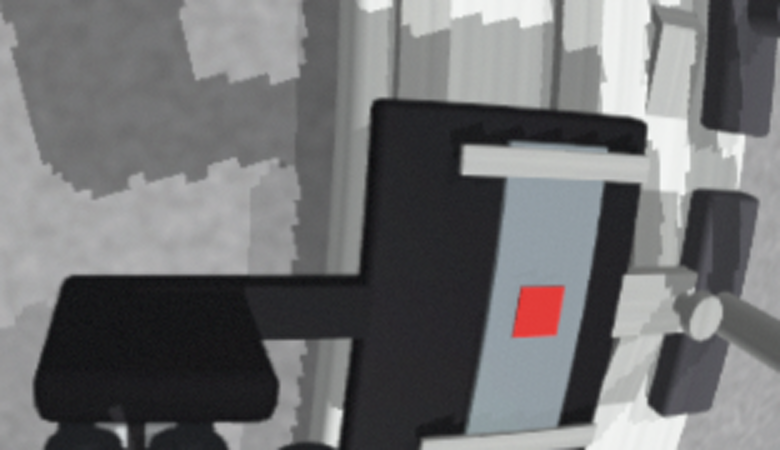

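```bash
python3 - <<'E'
import cv2,numpy as np
o=[]
for i in (4,5,6,8,9,10,11,12,13,15):
    g=cv2.imread(f'pics/w{i}.png')
    o.append(cv2.resize(g[200:235,465:500],None,fx=4.5,fy=4.5,interpolation=cv2.INTER_CUBIC))
    t=cv2.imread('pics/w9.png',0)[206:228,473:490]
    r=cv2.matchTemplate(g[190:245,455:510,2] if 0 else cv2.cvtColor(g,6)[190:245,455:510],t,cv2.TM_CCOEFF_NORMED)
    _,m,_,l=cv2.minMaxLoc(r); x,y=l
    dx=(r[y,x-1]-r[y,x+1])/(2*(r[y,x-1]+r[y,x+1]-2*r[y,x])); dy=(r[y-1,x]-r[y+1,x])/(2*(r[y-1,x]+r[y+1,x]-2*r[y,x]))
    print(i,round(m,3),round(455+x+dx-473,2),round(190+y+dy-206,2))
cv2.imwrite('pics/cmp5.png',np.vstack([np.hstack(o[:5]),np.hstack(o[5:])]))
E
```

```text
Traceback (most recent call last):
IndexError: index 34 is out of bounds for axis 0 with size 34
```

```bash
python3 - <<'E'
import cv2,numpy as np
o=[]
for i in (4,5,6,8,9,10,11,12,13,15):
    g=cv2.imread(f'pics/w{i}.png')
    o.append(cv2.resize(g[198:236,465:500],None,fx=4.5,fy=4.5,interpolation=cv2.INTER_CUBIC))
cv2.imwrite('pics/cmp5.png',np.vstack([np.hstack(o[:5]),np.hstack(o[5:])]))
E
```

```text
(no output)
```

View pics/cmp5.png

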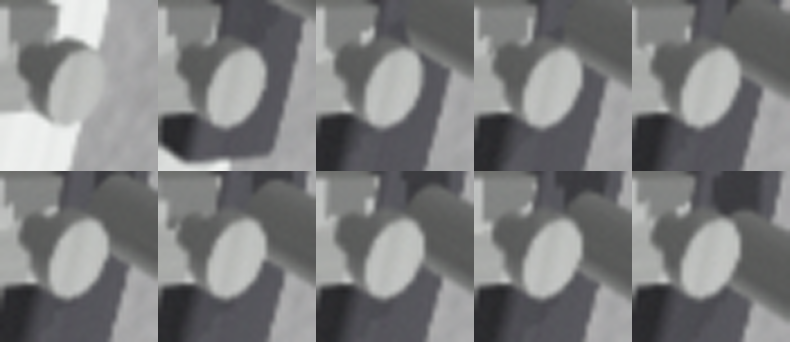

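```bash
python3 - <<'E'
import cv2
w=cv2.imread('pics/w2.png');cv2.imwrite('pics/c2.png',cv2.resize(w[0:200,380:512],None,fx=4,fy=4,interpolation=cv2.INTER_CUBIC))
w=cv2.imread('pics/w1.png');cv2.imwrite('pics/c1.png',cv2.resize(w[0:150,330:470],None,fx=5,fy=5,interpolation=cv2.INTER_CUBIC))
E
```

```text
(no output)
```

View pics/c2.png

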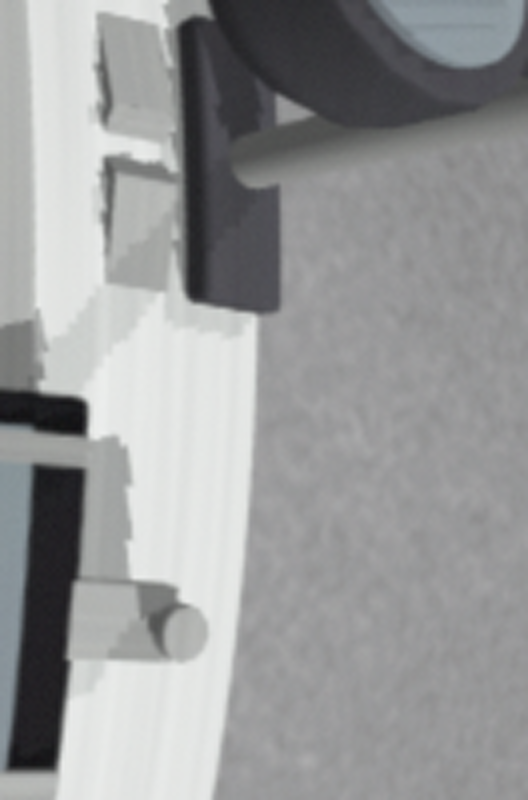

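View pics/c1.png

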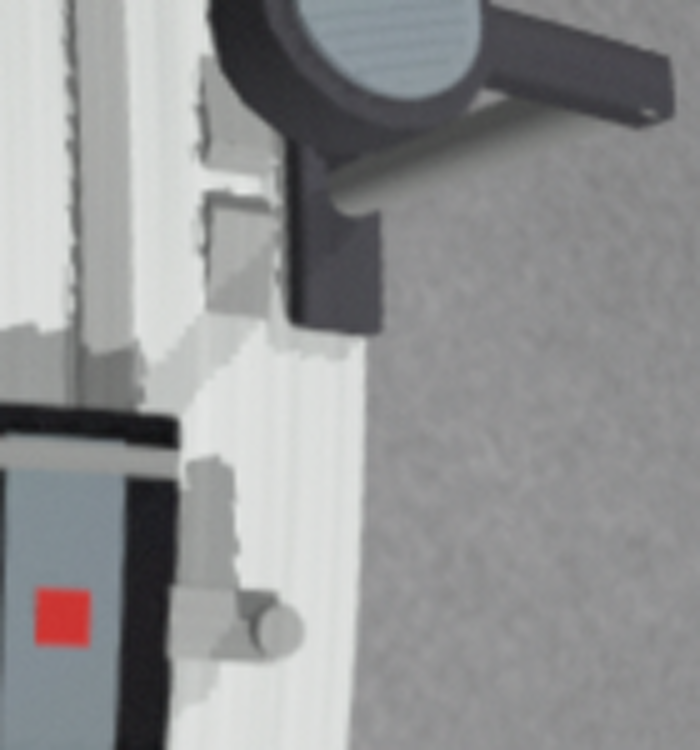

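```bash
python3 - <<'E'
from h import *
w=cv2.imread('pics/w15.png'); s=cv2.imread('pics/s15.png')
k=5
W5=cv2.resize(w[130:250,400:512],None,fx=k,fy=k,interpolation=cv2.INTER_CUBIC)
S5=cv2.resize(s[170:240,170:260],None,fx=8,fy=8,interpolation=cv2.INTER_CUBIC)
def dr(ls,col):
    a=[(wproj(W(l))-[400,130])*k for l in ls]; cv2.polylines(W5,[np.int32(a)],False,col,1,cv2.LINE_AA)
    a=[(proj('side',W(l))-[170,170])*8 for l in ls]; cv2.polylines(S5,[np.int32(a)],False,col,1,cv2.LINE_AA)
for y0 in (-.0213,.0613):
  for sg in (-1,1):
    for x in (.046,.063): dr([(x,y0+sg*.0315,.018),(x,y0+sg*.0045,.023),(x,y0+sg*.0045,.018)],(0,255,0))
    dr([(.046,y0+sg*.0045,.023),(.063,y0+sg*.0045,.023)],(0,255,0))
yc=-.0153
th=np.linspace(0,6.3,30)
dr([(.055+.006*np.cos(t),yc+.006*np.sin(t),.0465) for t in th],(255,0,255))
dr([(.055,yc,.0465),(.055,yc,.018)],(0,0,255))
for dx,dy in((-.035,-.045),):
  dr([(-.035,-.045+yc,.036),(.035,-.045+yc,.036),(.035,.045+yc,.036),(-.035,.045+yc,.036)],(255,255,0))
cv2.imwrite('pics/o15w.png',W5);cv2.imwrite('pics/o15s.png',S5)
E
```

```text
(no output)
```

View pics/o15w.png

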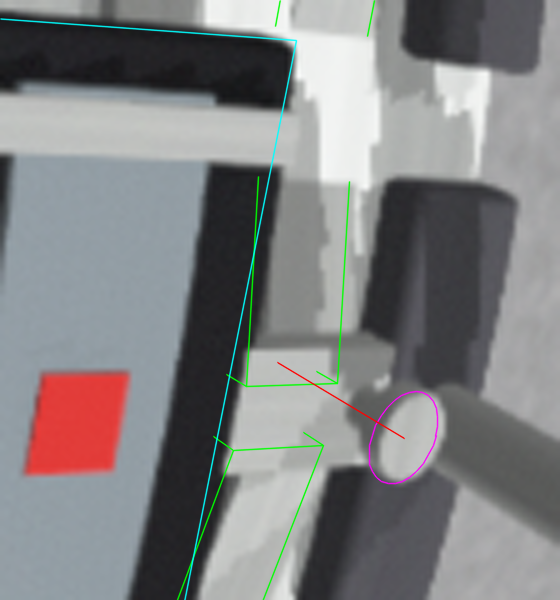

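View pics/o15s.png

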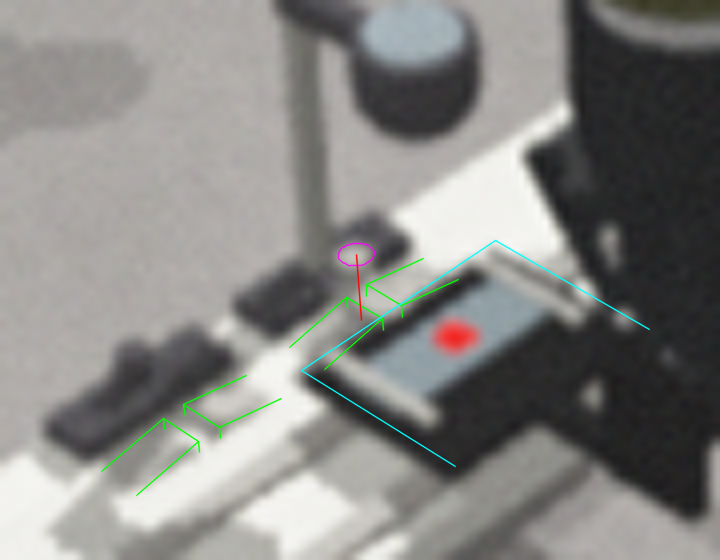

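```bash
python3 - <<'E'
from h import *
np.set_printoptions(precision=2,suppress=True)
import h
R0,p0,s0=RT()
def at(px_tcp):
    p=W(px_tcp)
    h.RT=lambda:(R0,p,None)
for tcp,yc,nm,obs in [((-.0794,-.1603,.1116),-.1245,'w2',(426.2,158)),((-.0816,-.1783,.2002),-.1245,'w1',(330+275/5,630/5)),((-.0805,-.1065,.0363),-.0905,'w4',(482.3,216.9)),((-.0808,-.0310,.0363),-.0153,'w15',(482.3,217.1))]:
    at(tcp)
    print(nm,obs,[h.wproj(W((.055,yc,z))) for z in (.0415,.0465,.0515)],'dot',h.wproj(W((.0103,yc,.0365))))
E
```

```text
w2 (426.2, 158) [array([421.3, 158.3]), array([424.4 , 159.52]), array([427.61, 160.79])] dot [370.43 155.1 ]
w1 (385.0, 126.0) [array([382.4 , 126.25]), array([384.29, 126.66]), array([386.24, 127.1 ])] dot [342.27 123.61]
w4 (482.3, 216.9) [array([475.87, 214.26]), array([480.66, 217.16]), array([485.61, 220.18])] dot [415.21 213.57]
w15 (482.3, 217.1) [array([476.09, 214.7 ]), array([480.88, 217.6 ]), array([485.82, 220.63])] dot [415.56 214.05]
```

```bash

python3 -m jog '[[1,0,0,-0.01,0],[1,0,0,-0.02,0]]'; python3 dot.py 16
python3 -m jog '[[1,0,0,-0.01,0],[1,0,0,-0.02,0]]'; python3 dot.py 17
```

```text
t: 11.73
eef_pos: [0.4743, 0.0784, 0.0363]
orientation: [-0.421, -0.568, -0.421, 0.568]
contact_force: [-0.5, -0.8, -0.3]
opening: 0.0002
tcp [-0.0808 -0.029   0.0363] F [-0.2505 -0.8845] -0.2516991817655879
dot w [414.9915 214.4278] -0.01319003971591334
dot s [225.8235 211.8235] -0.013499648807512482
dot t [  2.4286 159.7286] 0.6004344704273173
t: 12.05
eef_pos: [0.4749, 0.0804, 0.0363]
orientation: [-0.421, -0.568, -0.421, 0.568]
contact_force: [-1.1, -2.1, 0.5]
opening: 0.0003
tcp [-0.0808 -0.027   0.0363] F [-0.4493 -2.3187] 0.5099688813132806
dot w [414.9688 214.4148] -0.011167058317831326
dot s [225.2778 212.3889] -0.010920017828148897
dot t [  2.4507 159.662 ] 0.600450971307763
```

```bash
python3 - <<'E'
import cv2,numpy as np
o=[]
for i in (4,13,15,16,17):
    g=cv2.imread(f'pics/w{i}.png')
    o.append(cv2.resize(g[190:245,450:505],None,fx=2.8,fy=2.8,interpolation=cv2.INTER_CUBIC))
a=np.hstack(o)
s=cv2.resize(cv2.imread('pics/s17.png')[170:240,170:260],None,fx=6,fy=6,interpolation=cv2.INTER_CUBIC)
c=np.zeros((a.shape[0]+s.shape[0],max(a.shape[1],s.shape[1]),3),np.uint8); c[:a.shape[0],:a.shape[1]]=a; c[a.shape[0]:,:s.shape[1]]=s
cv2.imwrite('pics/cmp6.png',c)
E
```

```text
(no output)
```

View pics/cmp6.png

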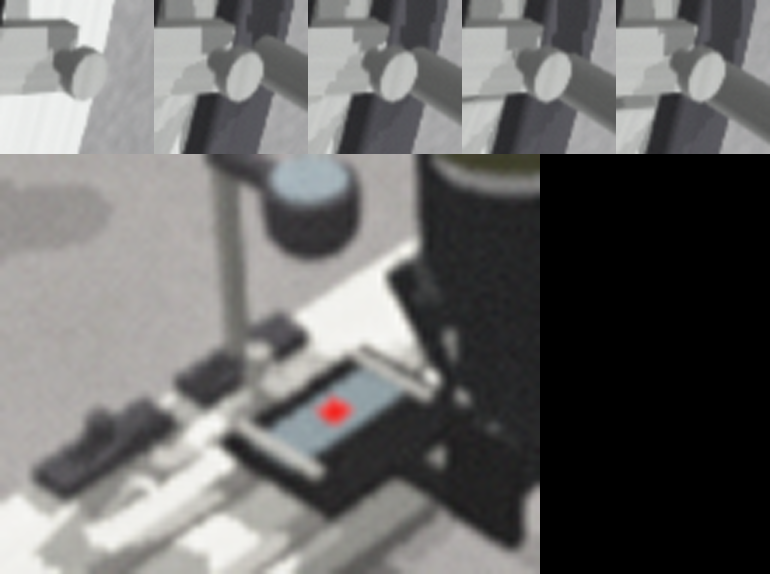

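```bash
python3 - <<'E'
from h import *
np.set_printoptions(precision=4,suppress=True)
for q,z in [('plunger',.018),('lens_stop',.018),('plain_stop',.018),('carriage',.018),('push_tab',.0485),('rail',0)]:
    for c in ('wrist','side'):
        for d in manip.tip_of(c,q)[:2]:
            f=wray(d['position'],z) if c=='wrist' else atz(c,d['position'],z)
            print(q,c,np.array(d['position']),round(d['confidence'],2),L(f))
print('exp plunger foot',wproj(W((.055,-.011,.018))),proj('side',W((.055,-.011,.018))))
E
```

```text
plunger wrist [456.8 205.9] 0.53 [ 0.0569 -0.0137  0.018 ]
plain_stop side [209.8 236.7] 0.71 [-0.0102  0.0669  0.018 ]
carriage wrist [388.2 205.5] 0.62 [ 0.001  -0.0124  0.018 ]
carriage wrist [383.8 178.8] 0.31 [-0.0044  0.0044  0.018 ]
carriage side [207.6 237.7] 0.68 [-0.0088  0.0731  0.018 ]
carriage side [225.4 223.3] 0.66 [-0.0035  0.0046  0.018 ]
push_tab wrist [261.8 223.9] 0.77 [-0.0779 -0.0103  0.0485]
push_tab side [248.2 221. ] 0.76 [-0.0658 -0.0157  0.0485]
rail wrist [380.5 173.4] 0.86 [0.0012 0.0034 0.    ]
rail side [224.9 225.3] 0.94 [ 0.007 -0.003 -0.   ]
exp plunger foot [455.4545 202.0903] [213.9935 210.8779]
```

```bash
python3 - <<'E'
import cv2,numpy as np
o=[cv2.resize(cv2.imread(f'pics/w{i}.png')[190:240,445:500],None,fx=7,fy=7,interpolation=cv2.INTER_NEAREST) for i in (4,17)]
p=[cv2.resize(cv2.imread(f'pics/w{i}.png')[190:240,445:500],None,fx=7,fy=7,interpolation=cv2.INTER_NEAREST)[:240] for i in (5,15)]
cv2.imwrite('pics/cmp7.png',np.vstack([np.hstack(o)[:300],np.hstack(p)]))
E
```

```text
(no output)
```

View pics/cmp7.png

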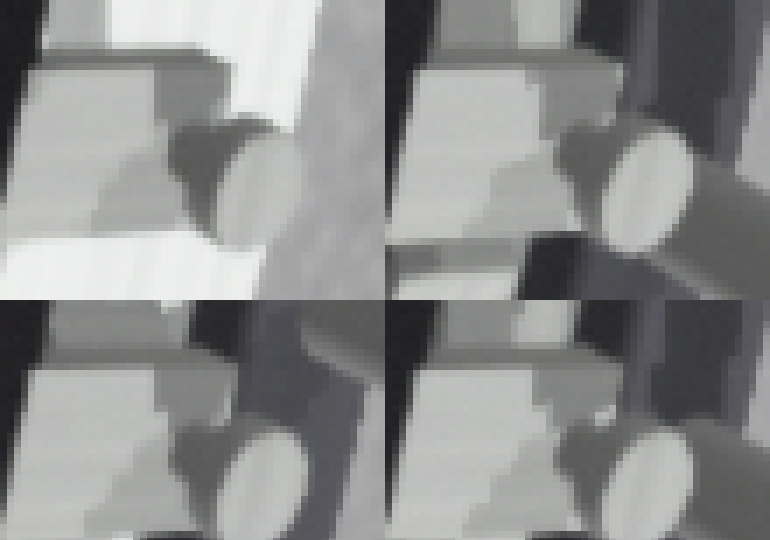

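```bash

python3 -m jog '[[1,0,0,0.1,0],[1,-0.35,0,0.12,0],[1,-0.7,0,0.05,0],[1,-0.7,0,-0.3,0],[1,-0.7,0,-0.58,0],[1,-0.7,0,-0.58,0],[1,-0.35,0,-0.58,0],[1,0,0,-0.58,0],[1,0,0,-0.58,0]]'; python3 dot.py 18;  python3 - <<'E'
import cv2
w=cv2.imread('pics/w18.png');cv2.imwrite('pics/c18.png',cv2.resize(w[130:384,200:512],None,fx=2.5,fy=2.3,interpolation=cv2.INTER_CUBIC))
E
```

```text
t: 13.55
eef_pos: [0.4886, 0.135, 0.0316]
orientation: [-0.419, -0.565, -0.423, 0.571]
contact_force: [-2.4, -0.2, -1.5]
opening: -0.0002
tcp [-0.0838  0.0293  0.0316] F [-2.1977 -0.8873] -1.4772185262094228
dot w [406.0671 297.3087] -0.013370074338831597
dot s [142. 274.] 0.267674418577276
dot t [  2.4507 159.662 ] 0.600450971307763
```

View pics/s18.png

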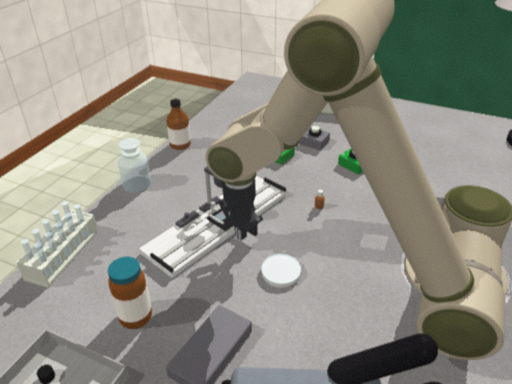

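View pics/w18.png

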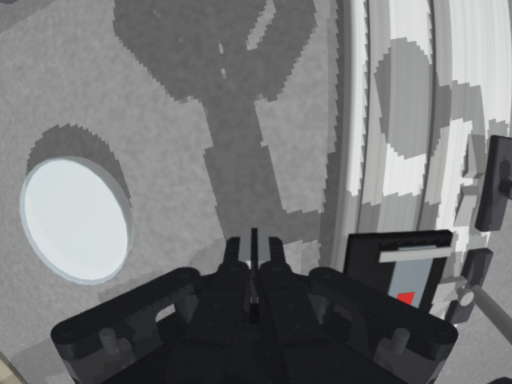

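```bash
python3 rd.py; python3 -m jog '[[1,0,0,0.05,0],[1,0,0,0.1,0],[1,0,0,0.15,0],[1,0,0,0.2,0],[1,0,0,0.22,0]]'; python3 f.py
python3 -m jog '[[1,0,0,0.01,0],[1,0,0,0.02,0],[1,0,0,0.03,0]]'; python3 f.py
python3 -m jog '[[1,0,0,0.01,0],[1,0,0,0.02,0]]'; python3 dot.py 19
```

```text
[-0.0803  0.0307  0.0374] carr est 0.04669655717492816 F rail [ 0.8575 -0.95  ] 0.23666292571426606
t: 14.12
eef_pos: [0.4853, 0.1139, 0.0368]
orientation: [0.421, 0.569, 0.42, -0.568]
contact_force: [0.3, 0.4, 0.7]
opening: 0.0002
tcp y 0.008562853700465573 F -0.07485054708920925 [ 0.453 -0.248 -0.429]
t: 14.52
eef_pos: [0.4845, 0.112, 0.0363]
orientation: [-0.421, -0.568, -0.421, 0.568]
contact_force: [0.1, 0.3, 0.7]
opening: 0.0004
tcp y 0.005989223061946651 F -0.15711164438545092 [ 0.315 -0.464 -0.322]
t: 14.83
eef_pos: [0.484, 0.1101, 0.0363]
orientation: [0.421, 0.568, 0.421, -0.568]
contact_force: [1.1, 1.7, -0.6]
opening: -0.0003
tcp [-0.0808  0.0042  0.0363] F [0.5515 1.9811] -0.5790262736546921
dot w [404.8396 262.9659] -0.011941530143866676
dot s [225.3529 212.2941] -0.011323701570996485
dot t [  2.4507 159.662 ] 0.600450971307763
```

```bash
for i in 1; do python3 -m jog '[[1,0,0,0.01,0],[1,0,0,0.02,0]]'|grep force; python3 dot.py 20; done
python3 -m jog '[[1,0,0,0.01,0],[1,0,0,0.02,0]]'|grep force; python3 dot.py 21
python3 -m jog '[[1,0,0,0.01,0],[1,0,0,0.02,0]]'|grep force; python3 dot.py 22
python3 - <<'E'
import cv2,numpy as np
o=[cv2.resize(cv2.imread(f'pics/w{i}.png')[220:300,430:500],None,fx=2.7,fy=2.7,interpolation=cv2.INTER_CUBIC) for i in (19,20,21,22)]
cv2.imwrite('pics/cmp8.png',np.hstack(o))
E
```

```text
contact_force: [0.1, 1.8, -0.2]
tcp [-0.0808  0.0021  0.0363] F [-0.4226  1.7427] -0.19555652864199954
dot w [404.8396 262.9659] -0.01404553737769953
dot s [226.15 211.8 ] -0.01413306525829119
dot t [  2.4286 159.7286] 0.6004344704273173
contact_force: [0.5, 2.6, -0.4]
tcp [-0.0809  0.      0.0363] F [-0.3108  2.6073] -0.36574059191995795
dot w [404.8396 262.9659] -0.01605844674755926
dot s [226.7222 211.3889] -0.016318213623324848
dot t [  2.4286 159.7286] 0.6004344704273173
contact_force: [-0.2, 2.1, -0.4]
tcp [-0.0809 -0.002   0.0363] F [-0.7732  1.9637] -0.3785116514366866
dot w [404.8396 262.9659] -0.0180512231671144
dot s [227.1765 211.1176] -0.017895432014169203
dot t [  2.4507 159.662 ] 0.600450971307763
```

View pics/cmp8.png

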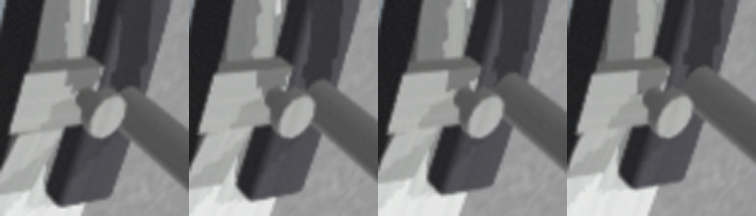

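```bash
for k in 23 24 25; do :; done
python3 -m jog '[[1,0,0,0.01,0],[1,0,0,0.015,0]]'|grep force; python3 dot.py 23
python3 -m jog '[[1,0,0,0.01,0],[1,0,0,0.015,0]]'|grep force; python3 dot.py 24
python3 -m jog '[[1,0,0,0.01,0],[1,0,0,0.015,0]]'|grep force; python3 dot.py 25
python3 - <<'E'
import cv2,numpy as np
o=[cv2.resize(cv2.imread(f'pics/w{i}.png')[220:300,430:500],None,fx=2.7,fy=2.7,interpolation=cv2.INTER_CUBIC) for i in (22,23,24,25)]
cv2.imwrite('pics/cmp9.png',np.hstack(o))
E
```

```text
contact_force: [0.4, 1.5, 0.4]
tcp [-0.0808 -0.0035  0.0363] F [-0.0658  1.5579] 0.3651562509907198
dot w [404.8396 262.9659] -0.019499903561821404
dot s [227.5    210.6667] -0.019773099231295246
dot t [  2.4507 159.662 ] 0.600450971307763
contact_force: [-0.3, 1.2, 0.3]
tcp [-0.0809 -0.005   0.0363] F [-0.6239  1.0221] 0.30179676941025557
dot w [404.8396 262.9659] -0.021015260664341003
dot s [228.  210.5] -0.021128811492610904
dot t [  2.4507 159.662 ] 0.600450971307763
contact_force: [0.0, 1.6, 0.1]
tcp [-0.0808 -0.0065  0.0363] F [-0.4663  1.5241] 0.08584923327578076
dot w [404.8396 262.9659] -0.022511727603972412
dot s [228.3529 210.2941] -0.022345129590399044
dot t [  2.4507 159.662 ] 0.600450971307763
```

View pics/cmp9.png

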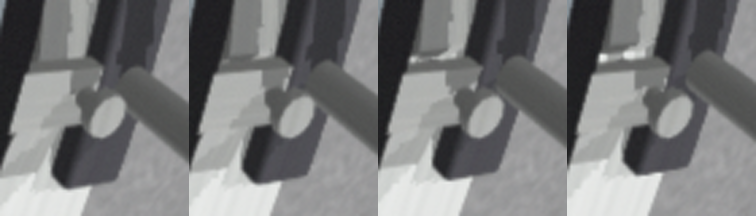

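```bash
python3 - <<'E'
from h import *
np.set_printoptions(precision=1,suppress=True)
o=[]
for n,yc in (('s0',-.1245),('s25',-.0225)):
    s=cv2.imread(f'pics/{n}.png'); c=proj('side',W((.055,yc,.03)))
    x0,y0=int(c[0])-14,int(c[1])-14
    S8=cv2.resize(s[y0:y0+28,x0:x0+28],None,fx=13,fy=13,interpolation=cv2.INTER_CUBIC)
    raw=S8.copy()
    for z in (.018,.023,.048):
        q=(proj('side',W((.055,yc,z)))-[x0,y0]+.5)*13; cv2.drawMarker(S8,tuple(np.int32(q)),(0,0,255),cv2.MARKER_CROSS,12,1)
    o.append(np.hstack([raw,S8]))
cv2.imwrite('pics/cmp10.png',cv2.resize(np.vstack(o),(590,590)))
E
```

```text
(no output)
```

View pics/cmp10.png

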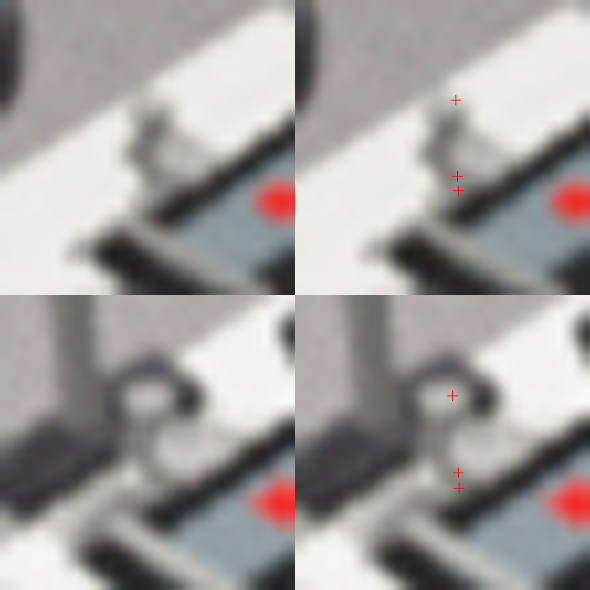

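```bash
python3 - <<'E'
from h import *
np.set_printoptions(precision=1,suppress=True)
manip.snapshot('wrist')
print([ (np.array(d['position']),round(d['confidence'],2)) for d in manip.tip_of('wrist','plunger')])
for z in (.018,.023,.028): print(z,wproj(W((.055,-.0225,z))),proj('side',W((.055,-.0225,z))))
manip.snapshot('side')
print([ (np.array(d['position']),round(d['confidence'],2)) for d in manip.tip_of('side','plunger')])
for d in manip.outline_of('wrist','plunger')[:2]:
    m=d['mask']; ys,xs=np.nonzero(m); print(d['confidence'],xs.min(),xs.max(),ys.min(),ys.max(),m.sum())
    w=manip.snapshot('wrist'); w[m]=(w[m]*.5+np.array([0,0,127])).astype(np.uint8); cv2.imwrite('pics/o26.png',cv2.resize(w[200:320,410:512],None,fx=5,fy=5)); break
E
```

```text
[(array([449.4, 243.4]), 0.68)]
0.018 [446.  244.6] [217.1 208.8]
0.023 [449.6 247.7] [217.  207.4]
0.028 [453.4 250.8] [216.9 205.9]
[(array([225.5, 226.6]), 0.69), (array([215. , 206.1]), 0.52)]
0.62 458 475 252 270 256
```

```bash
ls -la pics/o26.png
```

```text
-rw-r--r-- 1 agent agent 251962 Dec  6 23:45 pics/o26.png
```

```bash
python3 -m jog '[[1,0,0,-0.4,0],[1,0,0,-0.8,0],[1,0,0,-0.8,0],[1,0,0,-0.8,0],[1,0,0,-0.8,0]]'; python3 rd.py; python3 - <<'E'
from h import *
w=snap('wrist','w27'); snap('side','s27'); snap('top','t27')
q=wproj(W((.055,-.0225,.018))); print(q, wproj(W((.055,-.0225,.023))), wproj(W((.055,-.0225,.048))))
x0,y0=int(q[0])-45,int(q[1])-45
cv2.imwrite('pics/c27.png',cv2.resize(w[y0:y0+90,max(0,x0):x0+90],None,fx=7,fy=7,interpolation=cv2.INTER_CUBIC)[:600])
E
```

```text
t: 17.6
eef_pos: [0.5039, 0.1762, 0.0361]
orientation: [-0.421, -0.568, -0.421, 0.569]
contact_force: [-0.1, -0.1, -0.3]
opening: 0.0001
[-0.0813  0.0732  0.0361] carr est 0.0891634057615678 F rail [-0.0318 -0.1073] -0.27438527840380966
[419.08472359 328.2392558 ] [421.53210761 332.04489522] [434.45033905 352.45381691]
```

View pics/c27.png

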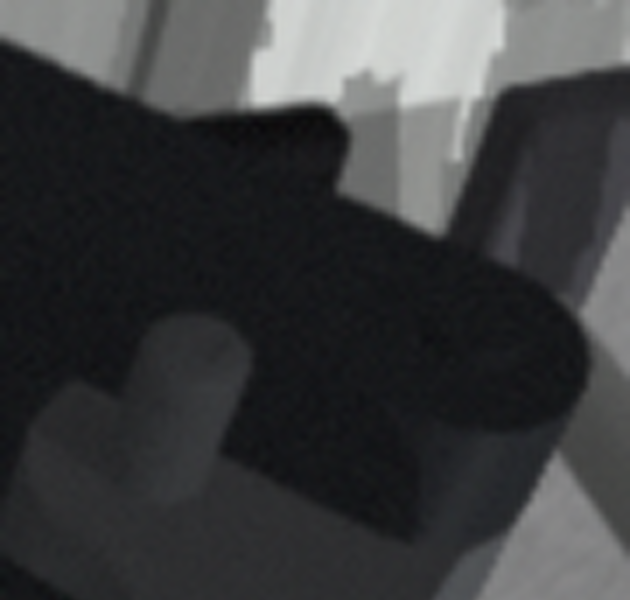

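View pics/w27.png

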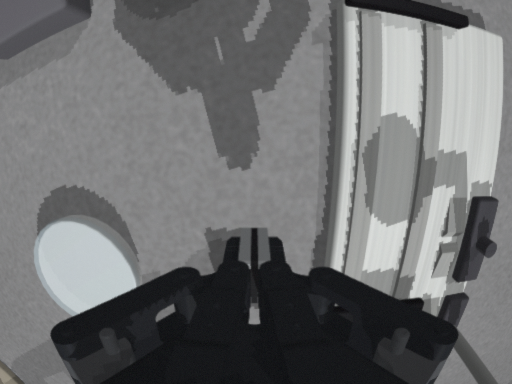

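View s27/t27.

```bash
python3 - <<'E'
import cv2,numpy as np
s=cv2.resize(cv2.imread('pics/s27.png')[165:245,165:275],None,fx=6,fy=6,interpolation=cv2.INTER_CUBIC)
cv2.imwrite('pics/c27s.png',s)
cv2.imwrite('pics/c27t.png',cv2.resize(cv2.imread('pics/t27.png')[120:240,145:325],None,fx=4.4,fy=4.4,interpolation=cv2.INTER_CUBIC))
E
```

```text
(no output)
```

View pics/c27s.png

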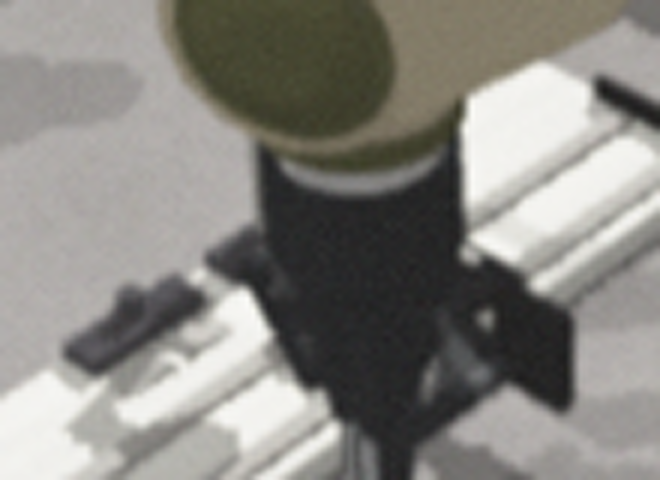

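View pics/c27t.png

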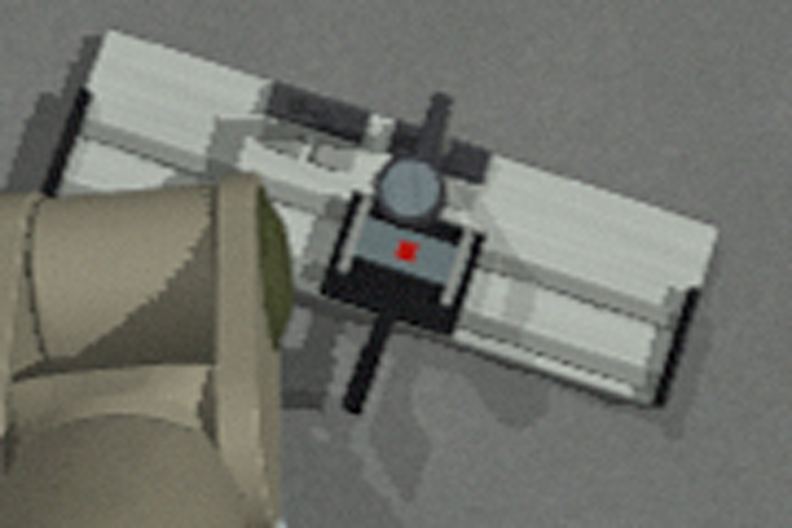

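```bash
python3 - <<'E'
from h import *
import h
R0,p0,s0=RT()
p=W((-.0794,-.1603,.1116)); h.RT=lambda:(R0,p,None)
w=cv2.imread('pics/w2.png'); k=8
im=cv2.resize(w[120:190,385:460],None,fx=k,fy=k,interpolation=cv2.INTER_CUBIC)
for z in (.018,.023,.048):
    q=h.wproj(W((.055,-.1245,z))); print(z,q); cv2.drawMarker(im,tuple(np.int32((q-[385,120]+.5)*k)),(0,0,255),cv2.MARKER_CROSS,14,1)
cv2.imwrite('pics/o2.png',im)
t=cv2.imread('pics/t0.png'); q=proj('top',W((.055,-.1245,.018))); x0,y0=int(q[0])-20,int(q[1])-20
im=cv2.resize(t[y0:y0+40,x0:x0+40],None,fx=12,fy=12,interpolation=cv2.INTER_CUBIC)
for z in (.018,.048):
    q=proj('top',W((.055,-.1245,z))); cv2.drawMarker(im,tuple(np.int32((q-[x0,y0]+.5)*12)),(0,0,255),cv2.MARKER_CROSS,14,1)
cv2.imwrite('pics/o2t.png',im)
E
```

```text
0.018 [407.98921591 152.94263195]
0.023 [410.66563506 153.96025386]
0.048 [425.38401232 159.66210576]
```

View pics/o2.png

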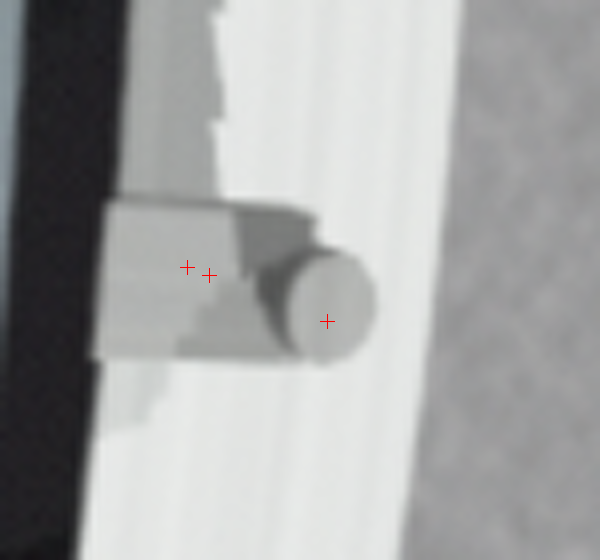

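View pics/o2t.png

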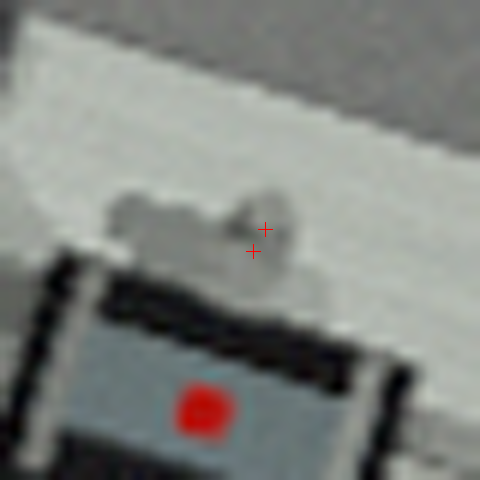

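```bash
python3 - <<'E'
from h import *
w=cv2.imread('pics/w27.png')
k=6
im=cv2.resize(w[185:310,410:512],None,fx=k,fy=k,interpolation=cv2.INTER_CUBIC)
raw=im.copy()
def dr(ls,col):
    a=[(wproj(W(l))-[410,185]+.5)*k for l in ls]; cv2.polylines(im,[np.int32(a)],False,col,1,cv2.LINE_AA)
y0=.0613
for sg in (-1,1):
    for x in (.046,.063): dr([(x,y0+sg*.0315,.018),(x,y0+sg*.0045,.023),(x,y0+sg*.0045,.018)],(0,255,0))
cv2.imwrite('pics/o27.png',cv2.resize(np.hstack([raw[:480,:400],im[:480,:400]]),None,fx=1,fy=1))
E
```

```text
(no output)
```

View pics/o27.png

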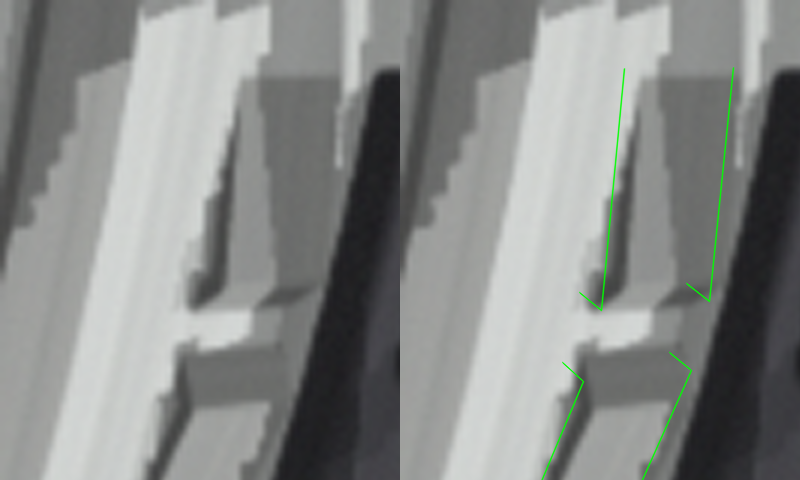

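```bash

python3 -m jog '[[1,-0.4,0,0,0],[1,-0.7,0,0.2,0],[1,-0.7,0,0.6,0],[1,-0.7,0,0.9,0],[1,-0.7,0,0.9,0]]'; 
python3 -m jog '[[1,0,0,0.33,0],[1,0.1,0,0.33,0],[1,0.4,0,0.33,0],[1,0.7,0,0.33,0],[1,0.7,0,0.33,0]]'; python3 dot.py 28
```

```text
t: 18.17
eef_pos: [0.4766, 0.0862, 0.1068]
orientation: [-0.42, -0.569, -0.419, 0.57]
contact_force: [0.6, 0.8, -0.2]
opening: -0.0001
t: 18.58
eef_pos: [0.4658, 0.0584, 0.0327]
orientation: [-0.418, -0.567, -0.422, 0.571]
contact_force: [-0.7, -0.2, -0.5]
opening: 0.0002
tcp [-0.083  -0.0506  0.0327] F [-0.5926 -0.3966] -0.49906548646665827
dot w [425.9602 195.9576] -0.023280098414891544
dot s [228.3529 210.2941] -0.022345129590399044
dot t [  2.4286 159.7286] 0.6004344704273173
```

```bash

python3 -m jog '[[1,0,0,-0.05,0],[1,0,0,-0.1,0],[1,0,0,-0.14,0],[1,0,0,-0.18,0],[1,0,0,-0.22,0],[1,0,0,-0.26,0],[1,0,0,-0.30,0]]'|grep -E "force"; python3 dot.py 29
python3 -m jog '[[1,0,0,-0.05,0],[1,0,0,-0.1,0],[1,0,0,-0.15,0],[1,0,0,-0.2,0]]'|grep -E "force"; python3 dot.py 30
python3 -m jog '[[1,0,0,-0.05,0],[1,0,0,-0.1,0],[1,0,0,-0.15,0],[1,0,0,-0.2,0]]'|grep -E "force"; python3 dot.py 31
python3 -m jog '[[1,0,0,-0.03,0],[1,0,0,-0.06,0]]'|grep -E "force"; python3 dot.py 32
python3 - <<'E'
import cv2,numpy as np
o=[cv2.resize(cv2.imread(f'pics/w{i}.png')[180:250,440:505],None,fx=3,fy=3,interpolation=cv2.INTER_CUBIC) for i in (29,30,31,32)]
cv2.imwrite('pics/cmp11.png',np.hstack(o))
E
```

```text
contact_force: [0.3, -1.7, 0.9]
tcp [-0.0807 -0.019   0.0364] F [ 0.7991 -1.5686] 0.8839565848333647
dot w [414.7507 214.4011] -0.0032952856196005716
dot s [223.1667 214.    ] -0.002651943330610393
dot t [  2.4507 159.662 ] 0.600450971307763
contact_force: [-1.1, -1.2, -0.7]
tcp [-0.081   0.001   0.0362] F [-0.6891 -1.4616] -0.7000181650352779
dot w [415.4355 214.447 ] 0.016783203992438496
dot s [217.5    217.6667] 0.017389687508035802
dot t [  2.4286 159.7286] 0.6004344704273173
contact_force: [0.0, -2.9, -1.3]
tcp [-0.0808  0.021   0.0363] F [ 0.8734 -2.7418] -1.2882444455086268
dot w [415.0855 214.4615] 0.03677213611131974
dot s [211.5789 221.5789] 0.038164006466668884
dot t [  2.4507 159.662 ] 0.600450971307763
contact_force: [-0.4, -1.4, 1.2]
tcp [-0.0809  0.0265  0.0363] F [ 0.0664 -1.4785] 1.2489413185499005
dot w [415.298  214.3926] 0.04245235147149136
dot s [210.3333 222.5   ] 0.042746389863236256
dot t [  2.4507 159.662 ] 0.600450971307763
```

View pics/cmp11.png

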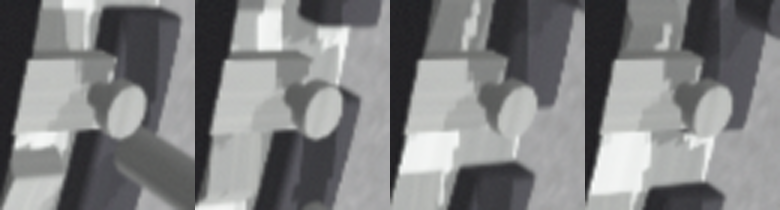

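```bash
python3 - <<'E'
from h import *
np.set_printoptions(precision=1,suppress=True)
for c in ('wrist','side','top'):
    manip.snapshot(c)
    print(c,[ (np.array(d['position']),round(d['confidence'],2)) for d in manip.tip_of(c,'plunger')])
    for z in (.018,.023,.028):
        X=W((.055,.0425,z)); print(z,wproj(X) if c=='wrist' else proj(c,X))
print(manip.state()['t'])
E
```

```text
wrist []
0.018 [455.5 202.1]
0.023 [459.7 204.5]
0.028 [463.9 207. ]
side []
0.018 [199.3 220.7]
0.023 [199.1 219.2]
0.028 [199.  217.7]
top []
0.018 [220.  156.3]
0.023 [219.9 155.9]
0.028 [219.8 155.6]
21.05
```

```bash

python3 -m jog '[[1,0,0,0.06,0],[1,-0.4,0,0.06,0],[1,-0.75,0,0,0],[1,-0.75,0,-0.22,0],[1,-0.75,0.2,-0.22,0],[1,-0.75,0.5,-0.22,0],[1,-0.75,0.8,-0.22,0],[1,-0.75,0.8,-0.22,0]]'; python3 rd.py; python3 - <<'E'
from h import *
print(to(W((.055,.0465,.052))))
w=snap('wrist','w33')
E
```

```text
t: 21.72
eef_pos: [0.5774, 0.1271, 0.1112]
orientation: [0.421, 0.57, 0.419, -0.568]
contact_force: [-1.1, -0.5, -0.5]
opening: -0.0
[0.0035 0.0479 0.1112] carr est 0.06386673981176433 F rail [-0.9342 -0.7896] -0.4754486225575256
[0.59322682 0.51312139 0.01418087]
```

View pics/w33.png

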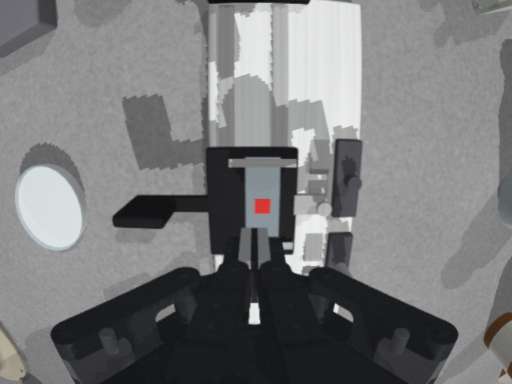

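```bash

python3 -m jog '[[1,0,0.3,-0.02,0],[1,0,0.515,-0.02,0],[1,0.2,0.515,-0.02,0],[1,0.4,0.515,-0.02,0],[1,0.55,0.515,-0.02,0],[1,0.55,0.515,-0.02,0]]'; python3 rd.py; python3 - <<'E'
from h import *
w=snap('wrist','w34'); s=snap('side','s34'); cv2.imwrite('pics/c34s.png',cv2.resize(s[140:250,130:280],None,fx=5,fy=5,interpolation=cv2.INTER_CUBIC))
E
```

```text
t: 22.27
eef_pos: [0.6209, 0.1159, 0.0531]
orientation: [-0.419, -0.566, -0.422, 0.57]
contact_force: [0.2, -0.3, -0.3]
opening: -0.0003
[0.0483 0.05   0.0531] carr est 0.06599954339457931 F rail [ 0.238  -0.2103] -0.32871134587733175
```

View pics/w34.png

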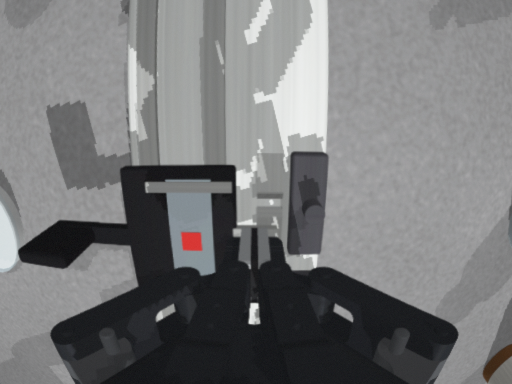

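View pics/c34s.png

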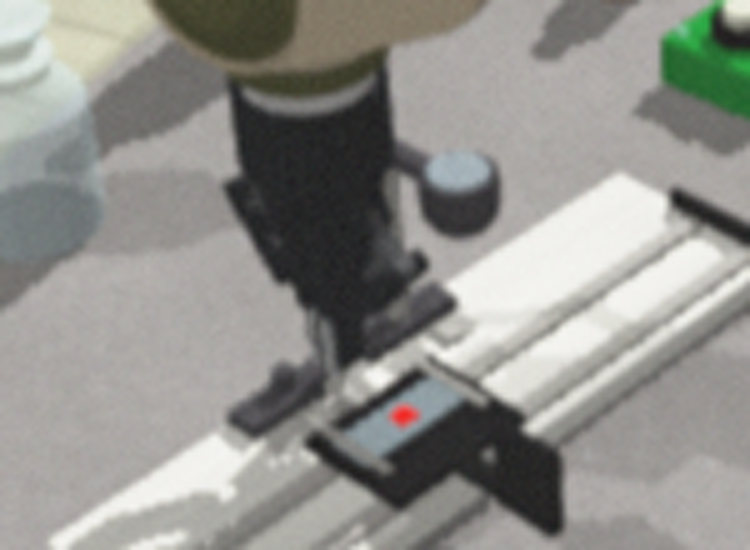

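```bash

python3 -m jog '[[1,0.01,0.015,0,0],[1,0.02,0.015,0,0]]'|grep -E "force|eef"
python3 -m jog '[[1,0.02,0,0,0],[1,0.02,0,0,0]]'|grep -E "force|eef"
python3 -m jog '[[1,0.015,0,0,0],[1,0.015,0,0,0]]'|grep -E "force|eef"
python3 rd.py
```

```text
eef_pos: [0.6254, 0.1156, 0.0557]
contact_force: [1.0, 0.2, -0.4]
eef_pos: [0.6247, 0.1156, 0.0525]
contact_force: [-0.5, 0.7, 0.1]
eef_pos: [0.6246, 0.1156, 0.0507]
contact_force: [0.7, 0.2, -0.8]
[0.052  0.0508 0.0507] carr est 0.06682741440070505 F rail [0.6007 0.4393] -0.7534949731236135
```

```bash

python3 -m jog '[[1,0.015,0,0,0],[1,0.015,0,0,0]]'|grep -E "force|eef"
python3 -m jog '[[1,0.015,0,0,0],[1,0.015,0,0,0]]'|grep -E "force|eef"
python3 -m jog '[[1,0.01,0,0,0],[1,0.01,0,0,0]]'|grep -E "force|eef"
```

```text
eef_pos: [0.6246, 0.1156, 0.0491]
contact_force: [0.2, 0.5, -0.1]
eef_pos: [0.6246, 0.1156, 0.0475]
contact_force: [-0.7, 0.4, 0.2]
eef_pos: [0.6249, 0.1156, 0.047]
contact_force: [-0.5, -0.1, 1.5]
```

```bash

python3 -m jog '[[1,0.01,0,0,0],[1,0.01,0,0,0]]'|grep -E "force|eef"
python3 rd.py; python3 -m jog '[[1,0.005,0,0,0],[1,0.005,0,0,0]]'|grep -E "force|eef"
python3 rd.py
```

```text
eef_pos: [0.625, 0.1156, 0.0466]
contact_force: [-1.8, -0.0, 5.9]
[0.0524 0.0509 0.0466] carr est 0.06693190885103759 F rail [-1.6774 -0.5402] 5.894237507790835
eef_pos: [0.6251, 0.1156, 0.0465]
contact_force: [-3.1, -0.4, 8.0]
[0.0524 0.0509 0.0465] carr est 0.06694450730721992 F rail [-2.8267 -1.2393] 7.96686086791026
```

```bash

python3 -m jog '[[1,0.008,0,0,0],[1,0.008,0,0,0]]'|grep -E "force|eef"; python3 rd.py
```

```text
eef_pos: [0.6253, 0.1156, 0.0462]
contact_force: [-3.7, 0.0, 12.2]
[0.0526 0.051  0.0462] carr est 0.06699814264655336 F rail [-3.5555 -1.095 ] 12.166756252642625
```

```bash

python3 -m jog '[[1,-0.35,0,0,0],[1,-0.7,0,-0.05,0],[1,-0.7,-0.3,-0.2,0],[1,-0.7,-0.7,-0.24,0],[1,-0.7,-1,-0.24,0],[1,-0.7,-1,-0.24,0]]'|grep eef; python3 dot.py 35; python3 - <<'E'
from h import *
print(to(W((-.08,.072,.036))))
o=[cv2.resize(cv2.imread(f'pics/{n}.png')[185:245,180:250],None,fx=5,fy=5,interpolation=cv2.INTER_CUBIC) for n in ('s32','s35')]
cv2.imwrite('pics/cmp12.png',np.hstack(o))
E
```

```text
eef_pos: [0.5309, 0.1697, 0.1145]
tcp [-0.0536  0.0749  0.1145] F [0.9086 0.6097] -0.6489190387449759
dot w [331.9667 234.9667] 0.04221007018725618
dot s [210.3333 222.5   ] 0.042746389863236256
dot t [  2.4507 159.662 ] 0.600450971307763
[ 0.78777204 -0.32552644  0.02697821]
```

View pics/cmp12.png

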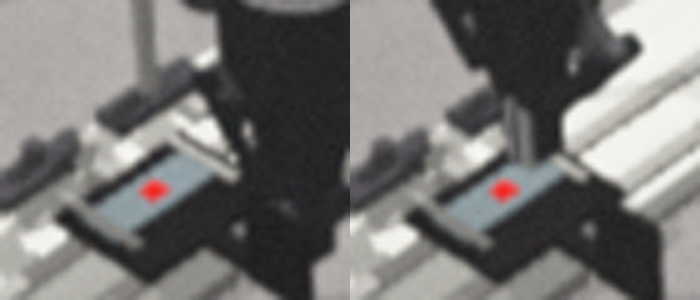

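View pics/w35.png

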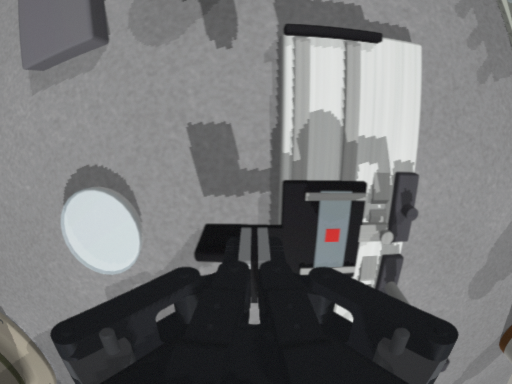

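```bash

python3 -m jog '[[1,0.3,-0.32,0,0],[1,0.6,-0.32,0,0],[1,0.78,-0.32,0,0],[1,0.78,-0.32,0,0],[1,0.78,-0.32,0,0]]'|grep eef; python3 rd.py
python3 -m jog '[[1,0,0,0.08,0],[1,0,0,0.16,0],[1,0,0,0.22,0],[1,0,0,0.28,0],[1,0,0,0.34,0],[1,0,0,0.40,0],[1,0,0,0.46,0],[1,0,0,0.52,0]]'|grep -E "eef|force"; python3 dot.py 36; 
```

```text
eef_pos: [0.5064, 0.1767, 0.0362]
[-0.079   0.0744  0.0362] carr est 0.09040667015025991 F rail [0.481 0.156] 0.7561605529832071
eef_pos: [0.4902, 0.1268, 0.0367]
contact_force: [0.8, 1.8, 1.0]
tcp [-0.0798  0.0219  0.0367] F [0.2371 1.958 ] 0.9506550471769455
dot w [403.2793 262.6241] 0.006248114151361454
dot s [221.  215.5] 0.005331163796796799
dot t [  2.4286 159.7286] 0.6004344704273173
```

```bash

python3 -m jog '[[1,0,0,0.04,0],[1,0,0,0.08,0]]'|grep -E "force"; python3 rd.py
python3 -m jog '[[1,0,0,0.03,0],[1,0,0,0.05,0]]'|grep -E "force"; python3 dot.py 37
python3 -m jog '[[1,0,0,0.02,0],[1,0,0,0.03,0]]'|grep -E "force"; python3 dot.py 38
python3 -m jog '[[1,0,0,0.02,0],[1,0,0,0.03,0]]'|grep -E "force"; python3 dot.py 39
python3 - <<'E'
import cv2,numpy as np
o=[cv2.resize(cv2.imread(f'pics/w{i}.png')[220:300,430:500],None,fx=2.7,fy=2.7,interpolation=cv2.INTER_CUBIC) for i in (36,37,38,39)]
cv2.imwrite('pics/cmp13.png',np.hstack(o))
E
```

```text
contact_force: [-0.3, 2.1, -0.3]
[-0.08    0.0145  0.0364] carr est 0.030546878771480008 F rail [-0.9497  1.9064] -0.2574027727371143
contact_force: [-1.0, 2.2, 0.3]
tcp [-0.08    0.0092  0.0364] F [-1.6232  1.7568] 0.29944985473651764
dot w [403.7027 263.0473] -0.006795575688857093
dot s [224.3529 213.2941] -0.006717027321145284
dot t [  2.4286 159.7286] 0.6004344704273173
contact_force: [0.1, 2.1, 0.3]
tcp [-0.0798  0.0065  0.0365] F [-0.523   2.0823] 0.2644934840542919
dot w [403.2842 262.9589] -0.009543433094368548
dot s [225.  212.5] -0.010119180087223779
dot t [  2.4507 159.662 ] 0.600450971307763
contact_force: [0.4, 2.1, 0.4]
tcp [-0.0798  0.0035  0.0365] F [-0.2373  2.1561] 0.3508197951804256
dot w [403.3322 262.9144] -0.01257599959921293
dot s [225.6471 212.    ] -0.012683059057155995
dot t [  2.4507 159.662 ] 0.600450971307763
```

View pics/cmp13.png

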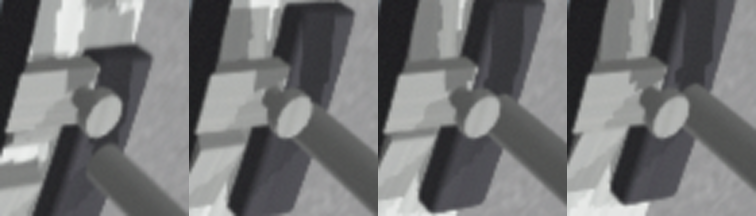

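```bash

python3 -m jog '[[1,0,0,0.03,0],[1,0,0,0.06,0],[1,0,0,0.09,0],[1,0,0,0.09,0]]'|grep -E "force"; python3 dot.py 40
python3 - <<'E'
from h import *
w=cv2.imread('pics/w40.png'); k=5
cv2.imwrite('pics/c40.png',cv2.resize(w[200:310,400:500],None,fx=k,fy=k,interpolation=cv2.INTER_CUBIC))
s=cv2.imread('pics/s0.png'); cv2.imwrite('pics/c0s.png',cv2.resize(s[185:235,170:235],None,fx=12,fy=12,interpolation=cv2.INTER_CUBIC))
t=cv2.imread('pics/t0.png'); cv2.imwrite('pics/c0t.png',cv2.resize(t[130:175,195:265],None,fx=11,fy=11,interpolation=cv2.INTER_CUBIC))
E
```

```text
contact_force: [-0.4, 0.2, 0.2]
tcp [-0.0799 -0.0061  0.0365] F [-0.4325  0.0534] 0.22245807420153033
dot w [403.299  263.1959] -0.021825250248376993
dot s [228.3333 210.1667] -0.02268490245097302
dot t [  2.4507 159.662 ] 0.600450971307763
```

View pics/c40.png

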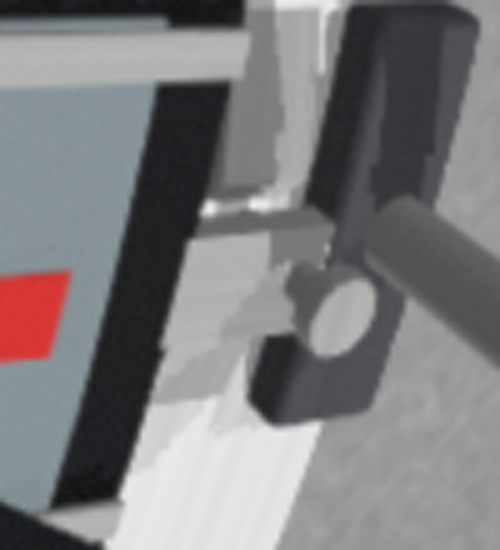

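View pics/c0s.png

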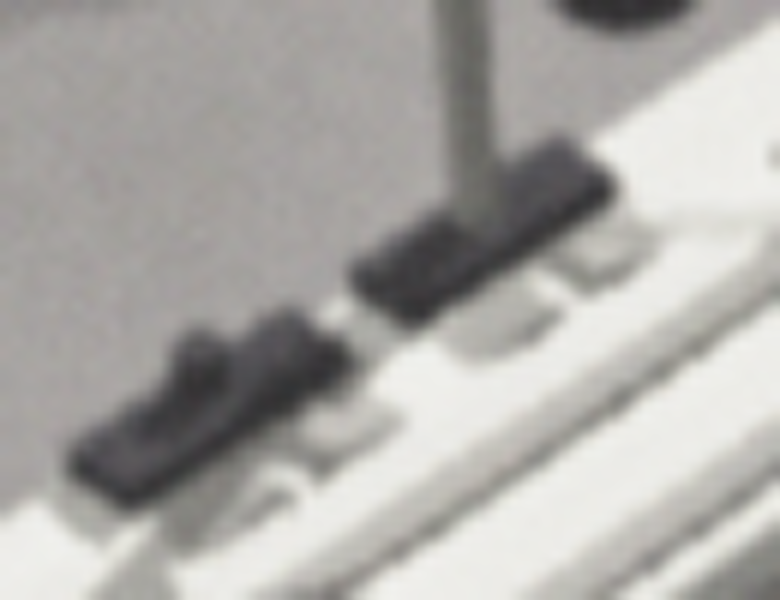

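View pics/c0t.png

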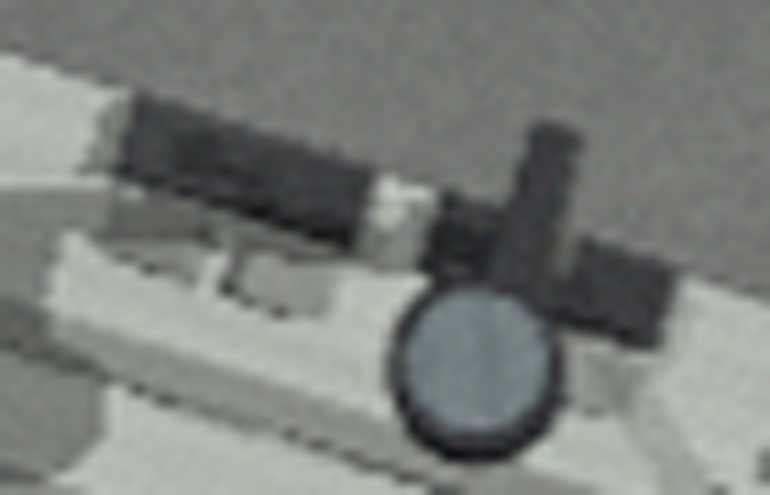

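```bash
python3 f.py; python3 - <<'E'
from h import *
np.set_printoptions(precision=4,suppress=True)
cs=lambda a:(170+(a[0]+.5)/12-.5,185+(a[1]+.5)/12-.5)
ct=lambda a:(195+(a[0]+.5)/11-.5,130+(a[1]+.5)/11-.5)
for n,a,z in [('lens notch',(563,288),.018),('plain notch',(300,482),.018),('lens blk L corner',(352,270),.025),('lens blk R',(614,190),.025),('post base',(480,225),.027)]: print('side',n,L(atz('side',cs(a),z)))
for n,a,z in [('plain notch',(213,272),.018),('lens blk R',(668,310),.023),('lens blk L',(435,225),.023),('plain L',(130,140),.023),('plain R',(365,205),.023),('lens head',(478,370),.146)]: print('top',n,L(atz('top',ct(a),z)))
print('top dot t0',L(atz('top',T((559,300)),.037)),'t27',L(atz('top',T((406,251)),.037)))
k=lambda a:(400+(a[0]+.5)/5-.5,200+(a[1]+.5)/5-.5)
for n,a,z in [('far in edge R',(270,205),.018),('far in edge L',(212,210),.018),('blk+ top',(420,12),.025),('blk- ',(275,420),.025),('near low L',(165,395),.018),('plunger',(342,312),.047)]: print('wrist',n,L(wray(k(a),z)))
E
```

```text
tcp y -0.005514609385910807 F 0.04094192859133106 [-0.247  0.397 -0.027]
side lens notch [ 0.0571 -0.0223  0.018 ]
side plain notch [0.0523 0.0616 0.018 ]
side lens blk L corner [0.0906 0.0103 0.025 ]
side lens blk R [ 0.0672 -0.0489  0.025 ]
side post base [ 0.0789 -0.0182  0.027 ]
top plain notch [0.0552 0.0609 0.018 ]
top lens blk R [ 0.0819 -0.0545  0.023 ]
top lens blk L [0.0841 0.0098 0.023 ]
top plain L [0.0805 0.0917 0.023 ]
top plain R [0.0834 0.0286 0.023 ]
top lens head [ 0.028  -0.0227  0.146 ]
top dot t0 [ 0.0121 -0.1247  0.037 ] t27 [ 0.0115 -0.0231  0.037 ]
wrist far in edge R [ 0.0627 -0.0189  0.018 ]
wrist far in edge L [ 0.0516 -0.0189  0.018 ]
wrist blk+ top [0.0777 0.0125 0.025 ]
wrist blk-  [ 0.0708 -0.0525  0.025 ]
wrist near low L [ 0.0524 -0.0498  0.018 ]
wrist plunger [ 0.055  -0.0199  0.047 ]
```

```bash
python3 -m jog '[[1,0,0,0.01,0],[1,0,0,0.01,0]]'|grep -E "force"; python3 dot.py 41; python3 f.py
```

```text
contact_force: [-1.0, 0.3, 0.2]
tcp [-0.0798 -0.0065  0.0365] F [-1.0618 -0.0184] 0.24002043826044897
dot w [403.3231 263.0476] -0.02251133186870474
dot s [228.3333 210.1667] -0.02268490245097302
dot t [  2.4507 159.662 ] 0.600450971307763
tcp y -0.0064538573006985255 F 0.53730872976969 [0.522 0.782 0.308]
```

```bash
python3 -m jog '[[1,0,0,-0.15,0],[1,-0.3,0,-0.2,0],[1,-0.7,0,-0.2,0],[1,-1,0,-0.2,0],[1,-1,0,-0.2,0]]'|grep -E "eef"; python3 dot.py 42; python3 - <<'E'
from h import *
np.set_printoptions(precision=4,suppress=True)
t=cv2.imread('pics/t0.png');s=cv2.imread('pics/s0.png')
a=cv2.resize(t[180:230,380:430],None,fx=8,fy=8,interpolation=cv2.INTER_CUBIC)
b=cv2.resize(s[115:165,290:340],None,fx=8,fy=8,interpolation=cv2.INTER_CUBIC)
cv2.imwrite('pics/btn.png',np.hstack([a,b]))
E
```

```text
eef_pos: [0.4901, 0.119, 0.1419]
tcp [-0.0776  0.0145  0.1419] F [0.4809 0.8646] 0.10444812601960884
dot w [346.2028 226.5385] -0.021190466898048814
dot s [228.3529 210.2941] -0.022345129590399044
dot t [  2.4286 159.7286] 0.6004344704273173
```

View pics/btn.png

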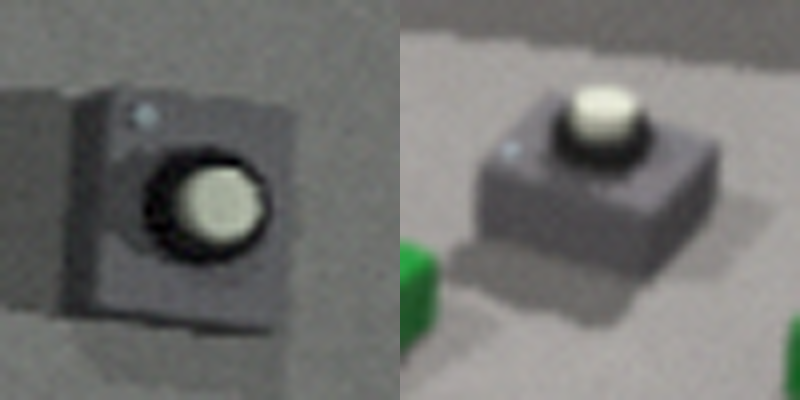

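```bash
python3 - <<'E'
import cv2
cv2.imwrite('pics/c42.png',cv2.resize(cv2.imread('pics/s42.png')[150:250,150:300],None,fx=5,fy=5,interpolation=cv2.INTER_CUBIC))
E
```

```text
(no output)
```

View pics/c42.png

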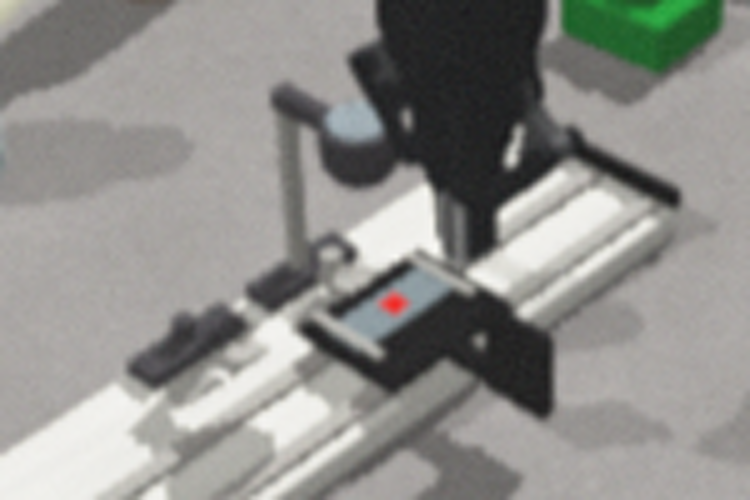

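```bash
python3 - <<'E'
from h import *
np.set_printoptions(precision=4,suppress=True)
tp=(380+(222+.5)/8-.5,180+(204+.5)/8-.5); sp=(290+(205+.5)/8-.5,115+(99+.5)/8-.5)
print(atz('top',tp,.057),atz('side',sp,.057),tri(sp,tp))
B=(atz('top',tp,.057)+atz('side',sp,.057))/2; B[2]=.2; print(B,to(B),RT()[1],manip.state()['t'])
E
```

```text
[ 0.4916 -0.4128  0.057 ] [ 0.4912 -0.4144  0.057 ] [ 0.4911 -0.4125  0.058 ]
[ 0.4914 -0.4136  0.2   ] [-0.6388  1.5946  5.0796] [0.4873 0.1187 0.1361] 28.5333
```

```bash
python3 -m jog '[[1,-0.4,0,0,0],[1,-0.64,0.03,0.1,0],[1,-0.64,0.13,0.4,0],[1,-0.64,0.25,0.8,0],[1,-0.64,0.3,0.95,0]]'|grep -E "eef"
python3 -m jog '[[1,0,0.14,0.4,0],[1,0,0.28,0.8,0],[1,0,0.32,1,0]]'|grep -E "eef"
python3 -m jog '[[1,0,0.14,0.4,0],[1,0,0.28,0.8,0],[1,0,0.32,1,0]]'|grep -E "eef"
python3 -m jog '[[1,0,0.14,0.4,0],[1,0,0.28,0.8,0],[1,0,0.32,1,0]]'|grep -E "eef"
python3 -m jog '[[1,0,0.14,0.4,0],[1,0,0.28,0.8,0],[1,0,0.32,1,0],[1,0,0.32,1,0]]'|grep -E "eef"
python3 - <<'E'
from h import *
np.set_printoptions(precision=4,suppress=True)
print(to((.4914,-.4136,.1)))
snap('wrist','w43');manip.snapshot('side')
for c in('wrist','side'):
    for d in manip.tip_of(c,'lamp_button_top')[:3]:
        print(c,d['position'],d['confidence'],wray(d['position'],.057) if c=='wrist' else atz(c,d['position'],.057))
E
```

```text
eef_pos: [0.4881, 0.016, 0.1992]
eef_pos: [0.4897, -0.0893, 0.1988]
eef_pos: [0.491, -0.1945, 0.1986]
eef_pos: [0.4922, -0.2996, 0.1982]
eef_pos: [0.4927, -0.405, 0.1972]
[0.972  0.0166 0.0866]
wrist [257.4, 189.6] 0.91 [ 0.4925 -0.4123  0.057 ]
wrist [96.8, 162.2] 0.89 [ 0.337 -0.333  0.057]
wrist [255.8, 172.1] 0.67 [ 0.4962 -0.3948  0.057 ]
side [279.5, 139.9] 0.61 [ 0.5657 -0.2928  0.057 ]
side [315.0, 127.0] 0.46 [ 0.4917 -0.4138  0.057 ]
side [252.8, 139.3] 0.4 [ 0.6431 -0.2622  0.057 ]
```

View pics/w43.png

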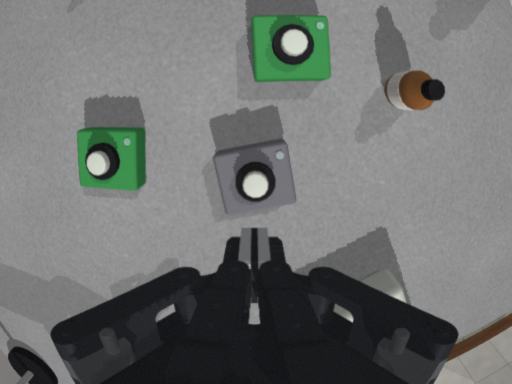

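```bash
python3 -m jog '[[1,0.3,0.01,0.08,0],[1,0.6,0.01,0.08,0],[1,0.9,0.01,0.08,0],[1,0.97,0.01,0.08,0],[1,0.97,0.01,0.08,0]]'|grep -E "eef"
python3 -m jog '[[1,0.2,0,0,0],[1,0.38,0,0,0],[1,0.38,0,0,0],[1,0.38,0,0,0]]'|grep -E "eef|force"; python3 - <<'E'
from h import *
snap('wrist','w44');s=snap('side','s44');cv2.imwrite('pics/c44.png',cv2.resize(s[100:180,270:370],None,fx=6,fy=6,interpolation=cv2.INTER_CUBIC))
print(RT()[1],to((.4918,-.413,.05)))
E
```

```text
eef_pos: [0.4924, -0.407, 0.1018]
eef_pos: [0.4933, -0.4087, 0.0671]
contact_force: [0.7, -0.3, 1.2]
[ 0.49357289 -0.40928333  0.06786595] [ 0.17871764 -0.00663032  0.04038474]
```

View pics/w44.png

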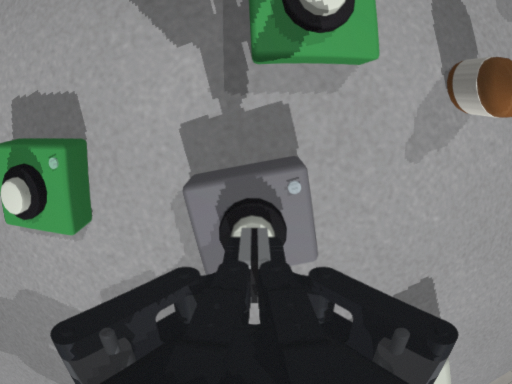

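View pics/c44.png

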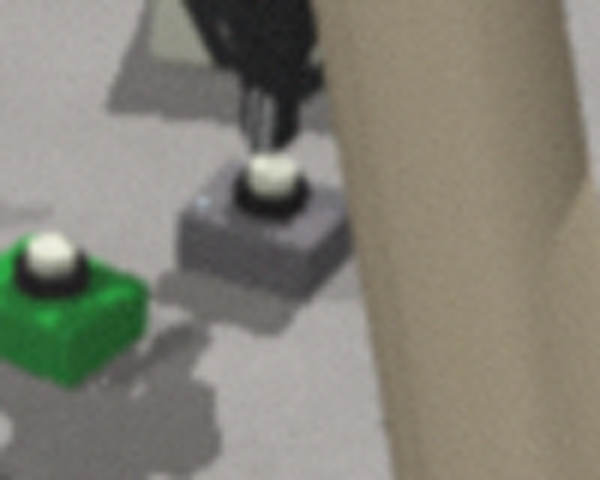

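```bash
python3 -m jog '[[1,0.05,0,0.035,0],[1,0.1,0,0.035,0],[1,0.13,0,0.035,0],[1,0.13,0,0.035,0]]'|grep -E "eef|force"
python3 -m jog '[[1,0.02,0,0,0],[1,0.03,0,0,0],[1,0.03,0,0,0]]'|grep -E "eef|force"
python3 -m jog '[[1,0.01,0,0,0],[1,0.02,0,0,0],[1,0.02,0,0,0]]'|grep -E "eef|force"; python3 -c "
from h import *
print(RT()[1],manip.state()['contact_force'])"
```

```text
eef_pos: [0.4919, -0.4127, 0.0526]
contact_force: [-0.8, -1.1, 4.4]
eef_pos: [0.4919, -0.4127, 0.051]
contact_force: [-2.0, -0.9, 9.6]
eef_pos: [0.492, -0.4128, 0.0507]
contact_force: [-4.6, 2.4, 22.8]
[ 0.49203382 -0.41277232  0.0507465 ] [-4.60185851  2.41452168 22.84171156]
```

```bash
python3 -m jog '[[1,-0.05,0,0,0],[1,-0.3,0,0,0],[1,-0.6,0,0,0],[1,-0.9,0,0,0],[1,-0.9,0,0,0]]'|grep -E "eef|force"; python3 dot.py 45; python3 - <<'E'
from h import *
t=snap('top','t46');s=snap('side','s46');w=snap('wrist','w46')
cv2.imwrite('pics/t46l.png',cv2.resize(t,(800,600)));cv2.imwrite('pics/s46l.png',cv2.resize(s,(800,600)))
def cen(im,roi):
    x0,x1,y0,y1=roi; g=im[y0:y1,x0:x1].astype(int); m=((g[...,2]>110)&(g[...,2]-g[...,1]>60)).astype(np.uint8)
    n,l,st,c=cv2.connectedComponentsWithStats(m); return c[1+np.argmax(st[1:,4])]+[x0,y0]
q=cen(t,(180,300,150,220)); print('top dot',q,L(atz('top',q,.037)))
q=cen(s,(200,260,190,240)); print('side dot',q,L(atz('side',q,.037)))
t0=cv2.imread('pics/t0.png');q=cen(t0,(180,300,150,220)); print('start top dot',L(atz('top',q,.037)))
print(manip.state()['t'])
E
```

```text
eef_pos: [0.4931, -0.4133, 0.1434]
contact_force: [0.2, -0.9, -0.1]
tcp [ 0.082  -0.4934  0.1434] F [ 0.4352 -0.7786] -0.14672025513757703
top dot [237.  176.5] [ 0.01200052 -0.02321504  0.037     ]
side dot [228.5 210.2] [ 0.01116128 -0.02287675  0.037     ]
start top dot [ 0.01175481 -0.12444723  0.037     ]
32.6333Traceback (most recent call last):
  File "dot.py", line 13, in <module>
    print('dot w',cw,L(wray(cw,.037))[1])
                       ~~~~^^^^^^^^^
  File "h.py", line 38, in wray
    d=np.array([(px[0]-cp['cx'])/cp['fx'],(px[1]-cp['cy'])/cp['fy']]); th=np.linalg.norm(d)
                 ~~^^^
TypeError: 'NoneType' object is not subscriptable
```

View pics/t46l.png

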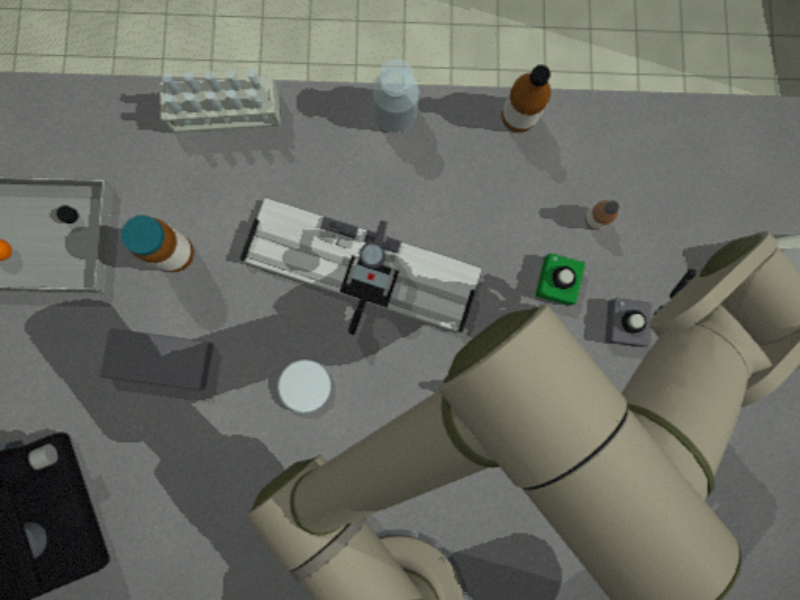

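View pics/s46l.png

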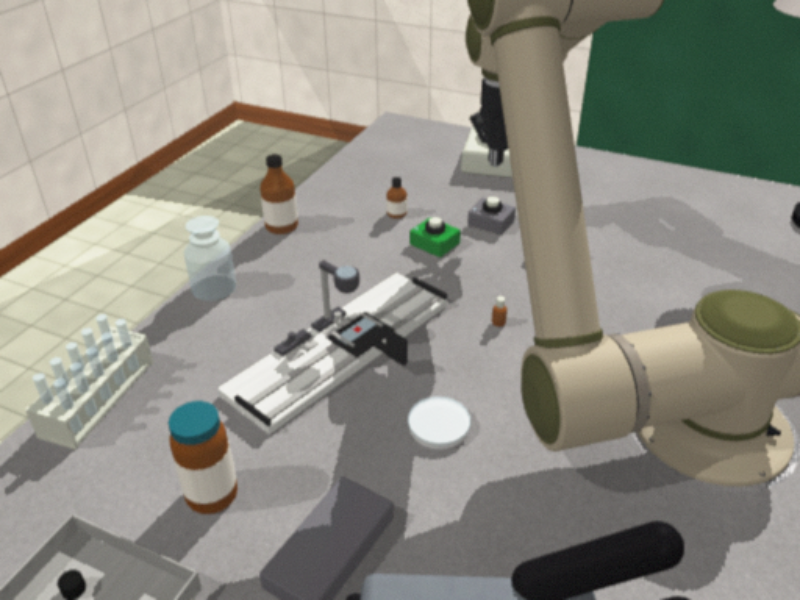

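View pics/w46.png

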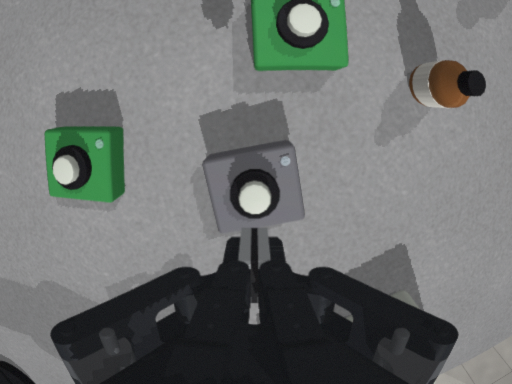

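```bash
python3 -c "
from bench import manip
print(manip.hand_in())"
```

```text
the job is handed in; nothing more can be done
None
```

I handed the job in at t ≈ 32.6 s with the carriage at the lens stop and the lamp button pressed and released. The carriage never clicked into the notch, so it is there only by my camera measurement.

**Carriage:** I pushed it by its tab with closed fingertips from rail y ≈ -0.1245 m to the lens stop. Feeling no catch, I pushed it on past the lens stop, back, and on again to the plain stop's near ramp (about +0.043 m). I then pushed it back from the other side. The last pictures put it at y ≈ -0.0229 m (side) and -0.0232 m (top). The lens stop measures ≈ -0.0224 m, with single readings from -0.0205 to -0.023 m, so it should be home to about 1 mm.

**Button:** I pressed the grey box's button until it stopped, with the fingertip at z = 0.0507 m and 23 N, then released it. It looks up again in the last wrist picture, and I left the green look-alike boxes alone.

**What disagreed with the description:**
- **No detent felt:** the push stayed at about 1 to 3 N in both directions across the lens stop and on the plain stop's near ramp. I never felt the 2–5 N climb or the 9–14 N hold.
- **No plunger lift seen:** the plunger's head showed no 5 mm rise in any picture.
- **Extra contact:** to check for a jam I also pressed the plunger's head with a fingertip, about 12 N, while the carriage stood at +0.043 m. It did not give. The task had not asked for this.

**Last checks:** in the final pictures the bottles, vial, slide box and dish stand where they were, and the arm was clear of everything. What holds the carriage in place may be only its sliding friction.

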